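# Clear the carton and nip up the gauge's swivel nut

## Task

The swivel nut under the pressure gauge has worked loose: first lift the open parts carton out of the way and stand it on the pink mat without spilling its plugs. Then draw the large wrench out from under the battery charger, lay it down and take it by the handle, and with it tighten the nut clockwise until it is fully home and its red mark meets the one on the manifold again. Leave the wrench lying flat on the pink mat; do not knock the gauge, do not turn the nut with the fingers, and leave the other things on the bench where they are.

Things in the scene. Friction and masses are not known exactly. Their poses are not given: they have to be found in the camera images.
- manifold: aluminium air manifold bolted to the bench, block 46 (own x) by 230 (y) mm on a 70 by 250 plate, top at 41 mm. Origin on the bench under the nut's axis; own x points away from the robot. In the middle a brass collar (top at 44 mm, red mark at its +x edge) bears nut and gauge. At own y +85 mm a ball valve (32 wide, lever 100 high), at -85 mm a quick coupler (31 wide, 82 high).
- gauge: pressure gauge fixed on the manifold, fragile; origin and axes as the manifold's. Brass stem 18 mm across rising through the nut to a round upright case, 54 mm across, 28 mm deep along own x, its centre 116 mm above the bench, top at 143 mm; white dial on the robot's side.
- swivel_nut (a joint): angle of the captive hexagon nut (rad): 0 is fully home against its stop (red marks in line); starts loose at -1.05 to -0.7; grows to 0 as the nut turns clockwise seen from above. Stays where left; steady friction about 0.25 N m. Valve and coupler let the wrench handle swing about 50 degrees either side of the manifold's own -x direction.
- nut_center (a point): centre of the steel nut, 30 mm across flats, 16 high (45 to 61 mm above the bench), axis upright; turns with it. Own y is square to two flats: the wrench fits with its own x along the point's x (or 60 degree steps from it). So placed, the handle (on the -x side) starts 25 to 45 degrees towards the manifold's -y from its -x direction, and ends 15 degrees towards +y (plus 8 degrees of play).
- carton: open cardboard parts carton, outside 110 (own x) by 64 (own y) by 85 mm high, walls and floor 3 mm, 0.13 to 0.29 kg; stands about 115 mm in front of the nut, in the wrench's way. Origin at the centre of its underside, z up.
- plug0: brass hexagon pipe plug lying in the carton, 26 mm across, 26 mm high, 50 g, origin at the centre of its underside.
- plug1: a second such plug in the carton.
- wrench: large steel open-end wrench, 274 mm, 0.3 kg. Origin: underside, middle of the handle; own x to the open jaws, z up, lying flat. Head and ring end 12 mm thick; handle 20 wide (own y), at 1 to 11 mm height. Head from own x 69 to 138 mm, 58 wide. Mass centre some 30 mm from the origin to the jaws. At first the handle lies under the charger; only the head sticks out, 105 to 125 mm, on its +y side.
- wrench_jaw (a point): point in the wrench 115 mm from its origin towards the jaws, half way through its thickness: where the nut's centre lies with the jaws fully on the nut. The jaw opening is 32 mm wide, 41 deep, from own x = 97 mm (throat) to the bevelled tips at 138 mm. Axes as the wrench's. Ring end: 42 mm across, centred at own x = -115 mm.
- wrench_grip (a point): middle of the wrench's handle, half way through its thickness; axes as the wrench's.
- charger: grey battery charger, 200 (x) by 180 (y) mm, fixed, on four 30 mm high rubber feet, 24 mm across and centred at own x = +-85, y = +-75 mm; case top at 190 mm, black carrying handle to 223 mm. Origin on the bench under its centre.
- mat: pink foam tile fixed to the bench, 300 by 300 mm (small puzzle tabs beyond), 10 mm thick; origin at the centre of its underside.
- mat_top (a point): centre of the pink tile's top face, 10 mm above the bench, axes along its sides.
- tape_measure: yellow and black tape measure standing at the far left corner (own +x, +y) of the pink tile, 66 by 36 mm and 60 mm high; origin under its centre. Bystander.
- screwdriver: screwdriver lying near the robot. Bystander.
- small_wrench: small wrench of the same shape, 165 mm long, too small for the nut, lying near the robot on the right. Bystander.
- screw_jar: clear screw jar with orange lid, 66 mm across, 85 mm high, behind the manifold; origin under its centre. Bystander.
- spray_can: blue spray can with red cap, 60 mm across, 170 mm high, behind on the right; origin under its centre. Bystander.
- mallet: rubber mallet lying across the back, 300 mm long, head 60 mm thick; origin under its middle. Bystander.
- tape_gun: packing-tape gun lying on its side at the back left, roll 110 mm across, 51 mm high; origin under the roll's centre. Bystander.

How it is judged:
By the outcome, as a careful person would: the job done as asked, in the order asked, and still so for the second after the job is handed in, with the robot touching nothing.
It also fails if it takes over 72 s, if anything falls off the work surface, if the arm or the gripper's body presses on something with over 40 N, if the wrist force passes 120 N, or if a joint passes its speed limit or range.

## Robot

A 6-joint arm with a two-finger parallel gripper is mounted at the origin on the work surface. World frame = base frame: x ahead of the robot, y to its left, z up, the work surface at z = 0. Lengths are in m, angles in rad, forces in N, time in s.
With the tool pointing down it reaches from about 0.35 to 0.725 m from the base axis. Payload 4.3 kg.
Tool frame: the origin (TCP) lies on the mounting face of the last link; the fingertips stand 173 mm ahead of it and the grasp point (between the pads) lies 155 mm ahead of it; z points along the fingers, y is the line along which they close (so a half turn about z gives the same grasp; the last joint's range is limited). The gripper opens to 85 mm and grips with 20 to 120 N. Pads are 22 mm wide; open, the fingers measure 114 mm over their backs; the gripper's body (76 mm by 85 mm) begins 54 mm behind the grasp point. The pads swing forward as they close: fully open they stand 13 mm farther back than shut.
Start: joints at [1.068, 0.377, 0.081, 1.274, 0, 1.46], TCP at [0.22, 0.531, 0.405] pointing down, gripper open.
Joint ranges: [-2.72, 2.72], [-0.84, 1.66], [-1.02, 1.22], [-1.77, 2.12], [-1.37, 1.28], [-3.14, 3.14]. Speed limits (rad/s): [2.57, 2.57, 3.14, 3.14, 3.14, 3.14].

## Interface

Orientations are given as [roll, pitch, yaw] about the fixed x, y, z axes, in that order (R = Rz(yaw) Ry(pitch) Rx(roll)).
In Python, from station import arm gives the robot as it stands.
- The arm moves only by the tool jog_arm, never from a script. Its argument "commands" is a list of rows, each an object with "fingers": the opening, from 0 (shut) to 1 (fully open); "delta_pos": the shift along the tool's x, y, z normalised to -1 to 1, where 1 is 0.5 m, a list of three; "turn": the turn, a rotation vector about the tool's x, y, z normalised to -1 to 1, where 1 is 120 degrees, a list of three. A call has 1 to 20 rows; each row is the pose to reach, as a shift and turn from the pose commanded when the call began, along the tool's axes at that moment; what a row does not reach only later rows make up. A row lasts 1/10 s, in which the tool goes at most 50 mm and 8.59 degrees, less where a joint would pass 70% of its speed; a pose out of reach is approached as far as the arm can. A call with a number of a shift or a turn outside -1 to 1 is refused whole. A call with a gripper value outside its range is refused whole. The fingers move at their own pace and stop on an object; the grip force is fixed at half the most. Time passes only in rows, so rows that repeat a pose let the fingers close. It gives the time, the measured TCP pose, the force, the opening and the grip force at its end, in the units of the state.
- arm.read_state(): the state, without advancing time (a new reading comes with each control period).
- arm.capture(name): name is "scene" or "top" or "wrist"; returns a dict with "img" (420x560x3 uint8, red, green, blue), "K" (3x3 intrinsics, pixels), "k1" (the pictures are not rectified: a ray, as slopes to the right and down, at radius r is drawn at 1 + k1 r^2 times it, then the intrinsics apply), "rvec" (rotation vector, rad) and "tvec" (3), from world to camera coordinates, as OpenCV has them; the wrist camera has in their place "mount" (4x4, takes a point from camera to tool coordinates, whose origin is the TCP and whose axes are the flange's). Camera axes: x right, y down, z forward; pixel columns grow to the right and rows downward; lengths in m; the calibration is good to about 2 mm. A picture is of the moment at which its call begins: read the wrist's pose just before it. There is no depth.
- arm.sign_off(): hands the job in; it is judged then, once.
Trained networks look in a picture, given as the dict that the camera call returned (one of the last four; its "shot" number tells which), for a name from the list of things; names that differ only in an ending like _2 or _b are one class to them, and where a whole thing is asked for, a point or a joint stands for the part that bears it (a point fixed in the world has none). Each returns a list of dicts, best first, with "p" (0 to 1); they miss things now and then, are a little off and sometimes report something else, mostly with a low value. They report only what shows in the picture. A call takes as long as a camera call.
- arm.recognise(picture, target): "position" ([x, y, z] in m, in world coordinates, good to about 4 mm: the middle of the surface that is visible of it).
- arm.silhouettes(picture, target): "mask" (420x560 bool, what is visible of it).
The state is a dict: "t": time; "q": joint angles; "dq": joint speeds; "effort": joint torques, N m; "position": TCP position; "ee_rot": TCP orientation; "wrist_force": force on the tool from outside, world axes, zero at the start; "moment": the same for the moment, N m; "opening": opening from 0.0 (shut) to 1.0 (fully open); "grip_force": force on a finger pad.
Only numpy, scipy, OpenCV 4.12 (cv2) and the standard library are available. Lean on these libraries where they do the work, as an engineer would, in place of code of your own. Each camera call takes 0.05 s, during which the arm holds its last target. There are 200 camera calls.

## Working session

There is one attempt and no reset: what is moved stays moved. The work goes in short steps, Python scripts to look and compute and a tool call to move; the robot and the scene stay as the last step left them, time stands still between calls to the robot, and variables do not carry over. Pictures are saved under pics/ and viewed, at most 10 in all, crops included, and the job is handed in when it is done.

Besides the shell and the picture viewer there is one more tool, called by a JSON object that holds its "name" and its "arguments". jog_arm: Moves the arm, as the interface text tells. Its arguments: {"type":"object","properties":{"commands":{"type":"array","items":{"type":"object","properties":{"fingers":{"type":"number"},"delta_pos":{"type":"array","items":{"type":"number"}},"turn":{"type":"array","items":{"type":"number"}}}}}},"required":["commands"]}

```bash
ls; mkdir -p pics
cat > h.py <<'E'
import numpy as np, cv2
from scipy.spatial.transform import Rotation as Rn
from station import arm
def pose(s=None):
    s=s or arm.read_state()
    T=np.eye(4); T[:3,:3]=Rn.from_euler('xyz',s['ee_rot']).as_matrix(); T[:3,3]=s['position']; return T
def snap(name):
    T=pose(); c=arm.capture(name)
    if 'mount' in c:
        W=T@np.array(c['mount']); c['R']=W[:3,:3].T; c['t']=-c['R']@W[:3,3]
    else:
        c['R']=cv2.Rodrigues(np.array(c['rvec'],float))[0]; c['t']=np.array(c['tvec'],float).ravel()
    return c
def proj(c,P):
    P=np.atleast_2d(P)@c['R'].T+c['t']; s=P[:,:2]/P[:,2:]; r2=(s**2).sum(1,keepdims=True)
    s=s*(1+c['k1']*r2); K=np.array(c['K']); return s@K[:2,:2].T+K[:2,2]
def onz(c,uv,z):
    "world points at height z seen at pixels uv"
    uv=np.atleast_2d(uv).astype(float); K=np.array(c['K'])
    s=cv2.undistortPoints(uv.reshape(-1,1,2),K,np.array([c['k1'],0,0,0.])).reshape(-1,2)
    d=np.c_[s,np.ones(len(s))]@c['R']; o=-c['R'].T@c['t']
    return o+d*((z-o[2])/d[:,2])[:,None]
def save(c,f,crop=None,scale=1):
    im=c['img'][:,:,::-1]
    if crop: a,b,u,v=crop; im=im[b:v,a:u]
    cv2.imwrite('pics/'+f,cv2.resize(im,None,fx=scale,fy=scale,interpolation=cv2.INTER_CUBIC))
E
python3 - <<'E'
from h import *
print(arm.read_state())
a=snap('top'); b=snap('scene'); 
print(a['k1'],a['K'],-a['R'].T@a['t'],-b['R'].T@b['t'])
save(a,'top.png',scale=1.4); save(b,'scene.png',scale=1.4)
for n in 'manifold gauge swivel_nut carton plug0 wrench charger mat tape_measure screwdriver small_wrench screw_jar spray_can'.split():
    for c in (a,b):
        r=arm.recognise(c,n); print(n,[(np.round(x['position'],3),round(x['p'],2)) for x in r[:2]])
E
```

```text
pics
{'t': 0.0, 'q': array([1.06774192e+00, 3.78085927e-01, 7.96440481e-02, 1.27438837e+00,
       1.99434738e-05, 1.46046963e+00]), 'dq': array([-0.00092273, -0.00028763, -0.00011035,  0.00221319, -0.00010223,
       -0.00055867]), 'effort': array([-2.04216951e-03, -4.63605165e+01,  2.69875538e+01,  2.08632887e-02,
       -3.52761399e-04, -1.04577211e-05]), 'position': array([0.21992239, 0.53096419, 0.40375448]), 'ee_rot': array([-3.13957329e+00, -2.43763419e-04,  2.74886468e+00]), 'wrist_force': array([ 0.29222413, -0.79111539, -0.75373266]), 'moment': array([-0.01036957,  0.00426113, -0.01043974]), 'grip_force': 0.0, 'opening': 1.0027748263112015}
-0.10837913766550356 [[464.68366669   0.         276.925212  ]
 [  0.         464.68366669 215.53320269]
 [  0.           0.           1.        ]] [0.36452928 0.03146521 1.20047805] [ 1.32013115 -0.19071102  1.02831155]
manifold [(array([0.631, 0.037, 0.044]), 0.92), (array([ 0.479, -0.427,  0.189]), 0.35)]
manifold [(array([0.6  , 0.479, 0.06 ]), 0.65), (array([0.653, 0.03 , 0.039]), 0.58)]
gauge [(array([0.631, 0.033, 0.137]), 0.9)]
g
[... 862 characters left out ...]
0.359, 0.009]), 0.83)]
tape_measure [(array([0.583, 0.48 , 0.065]), 0.97), (array([0.626, 0.034, 0.042]), 0.65)]
tape_measure [(array([0.597, 0.476, 0.057]), 0.63)]
screwdriver [(array([0.389, 0.096, 0.024]), 0.71), (array([ 0.696, -0.319,  0.149]), 0.65)]
screwdriver [(array([0.4  , 0.093, 0.023]), 0.55)]
small_wrench [(array([ 0.301, -0.3  ,  0.005]), 0.68)]
small_wrench [(array([ 0.306, -0.301,  0.008]), 0.7)]
screw_jar [(array([0.756, 0.075, 0.086]), 0.63)]
screw_jar [(array([0.781, 0.071, 0.074]), 0.92), (array([ 0.467, -0.295,  0.009]), 0.38)]
spray_can [(array([ 0.695, -0.318,  0.15 ]), 0.85)]
spray_can [(array([ 0.722, -0.322,  0.129]), 0.74), (array([ 0.559, -0.452,  0.188]), 0.56)]
```

View pics/top.png

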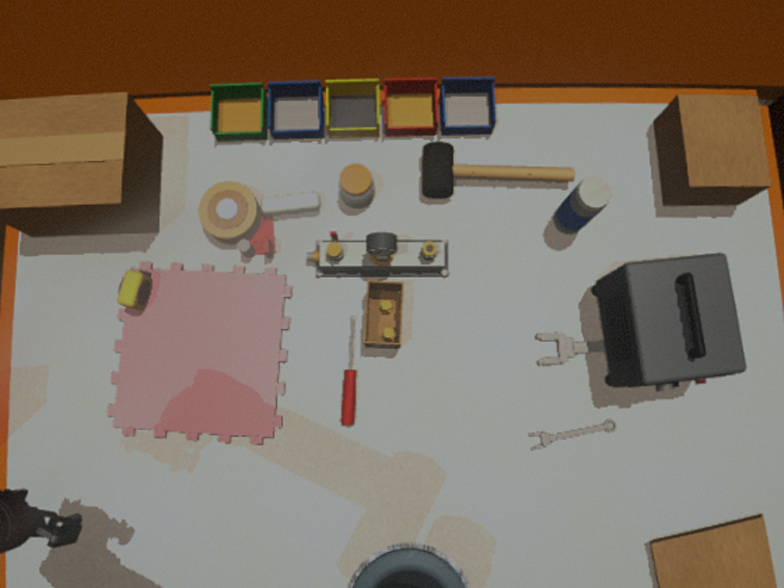

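View pics/scene.png

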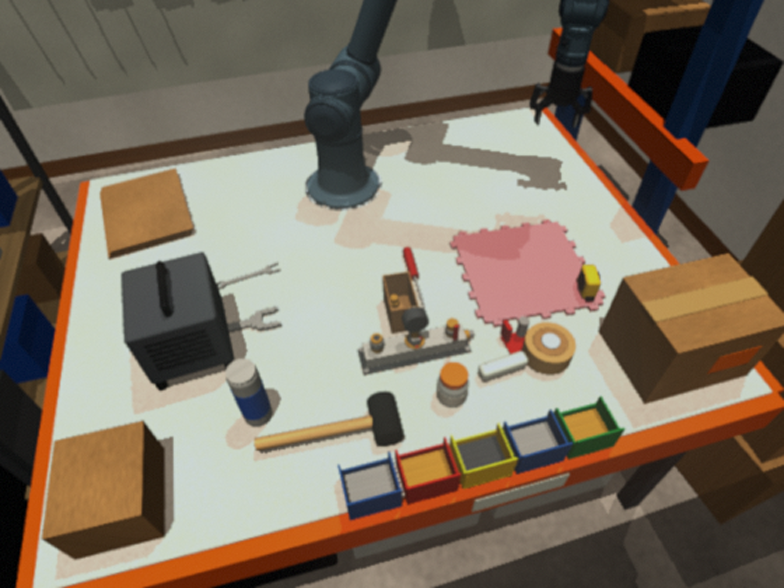

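Top view: carton at (384,315) with its long axis along world x, manifold at (380,258), wrench head at (560,348) pointing +y from the charger, and mat at (200,350) with the tape measure at its far left corner. The scene view shows the same layout.

```bash
cat >> h.py <<'E'
def cmd(p,rpy,T=None):
    "delta_pos, turn to bring TCP to p, rpy"
    T=pose() if T is None else T
    R=Rn.from_euler('xyz',rpy).as_matrix()
    d=T[:3,:3].T@(np.array(p)-T[:3,3])/0.5
    w=Rn.from_matrix(T[:3,:3].T@R).as_rotvec()/np.radians(120)
    dist=np.linalg.norm(d)*.5; ang=np.linalg.norm(w)*120
    print('dp',np.round(d,4).tolist(),'turn',np.round(w,4).tolist(),'rows',round(max(dist/.05,ang/8.59),1))
def T_(p,rpy):
    T=np.eye(4);T[:3,:3]=Rn.from_euler('xyz',rpy).as_matrix();T[:3,3]=p;return T
def rect(c,n,z,i=0):
    "min-area rectangle of mask of n, projected to height z"
    m=arm.silhouettes(c,n)
    if not m: return None
    ys,xs=np.nonzero(m[i]['mask']); P=onz(c,np.c_[xs,ys],z)[:,:2]
    (cx,cy),(w,h),a=cv2.minAreaRect((P*1000).astype(np.float32)); return round(m[i]['p'],2),len(xs),(round(cx,1),round(cy,1)),(round(w,1),round(h,1)),round(a,1)
E
python3 - <<'E'
from h import *
w=snap('wrist'); print(np.round(w['mount'],3)); print(w['K'])
T=pose(); 
a=snap('top'); b=snap('scene')
for n,z in (('carton',.085),('mat',.01),('wrench',.012),('charger',.19),('manifold',.041),('tape_measure',.06)):
    print(n,rect(a,n,z),rect(b,n,z))
cmd([0.43,0.03,0.40],[np.pi,0,np.pi])
E
```

```text
[[ 0.    -0.962 -0.274  0.069]
 [ 1.     0.     0.     0.001]
 [-0.    -0.274  0.962  0.031]
 [ 0.     0.     0.     1.   ]]
[[357.20982054   0.         278.2758174 ]
 [  0.         357.20982054 210.91716613]
 [  0.           0.           1.        ]]
carton (0.72, 1026, (519.7, 33.8), (61.9, 117.3), 86.7) (0.79, 713, (553.4, 21.9), (75.7, 173.5), 84.2)
mat (0.77, 13854, (470.0, 375.5), (330.3, 330.6), 85.8) None
wrench (0.61, 471, (456.5, -312.2), (123.4, 54.4), 88.3) (0.56, 297, (458.3, -314.0), (120.1, 62.6), 86.6)
charger (0.87, 8569, (477.7, -423.2), (211.1, 237.2), 4.5) (0.91, 5718, (551.6, -443.8), (331.6, 194.8), 7.9)
manifold (0.73, 2669, (636.2, 40.5), (253.6, 86.1), 87.4) (0.63, 2179, (620.4, 33.6), (265.5, 155.4), 88.7)
tape_measure (0.97, 574, (581.9, 482.5), (58.4, 73.6), 70.8) (0.76, 325, (594.5, 472.3), (52.2, 116.9), 61.1)
dp [-0.7716, -0.7654, 0.0094] turn [0.0001, 0.0, -0.1875] rows 10.9
```

{"name": "jog_arm", "arguments": {"commands": [{"delta_pos": [-0.77,-0.765,0.01],"turn": [0,0,-0.1875],"fingers": 1},{"delta_pos": [-0.77,-0.765,0.01],"turn": [0,0,-0.1875],"fingers": 1},{"delta_pos": [-0.77,-0.765,0.01],"turn": [0,0,-0.1875],"fingers": 1},{"delta_pos": [-0.77,-0.765,0.01],"turn": [0,0,-0.1875],"fingers": 1},{"delta_pos": [-0.77,-0.765,0.01],"turn": [0,0,-0.1875],"fingers": 1},{"delta_pos": [-0.77,-0.765,0.01],"turn": [0,0,-0.1875],"fingers": 1},{"delta_pos": [-0.77,-0.765,0.01],"turn": [0,0,-0.1875],"fingers": 1},{"delta_pos": [-0.77,-0.765,0.01],"turn": [0,0,-0.1875],"fingers": 1},{"delta_pos": [-0.77,-0.765,0.01],"turn": [0,0,-0.1875],"fingers": 1},{"delta_pos": [-0.77,-0.765,0.01],"turn": [0,0,-0.1875],"fingers": 1},{"delta_pos": [-0.77,-0.765,0.01],"turn": [0,0,-0.1875],"fingers": 1},{"delta_pos": [-0.77,-0.765,0.01],"turn": [0,0,-0.1875],"fingers": 1},{"delta_pos": [-0.77,-0.765,0.01],"turn": [0,0,-0.1875],"fingers": 1},{"delta_pos": [-0.77,-0.765,0.01],"turn": [0,0,-0.1875],"fingers": 1}]}}

```text
t: 3.55
position: [0.4289, 0.0312, 0.3997]
ee_rot: [3.141, -0.0, -3.141]
wrist_force: [-1.2, -0.3, -0.1]
opening: 0.999
grip_force: 0.0
```

Run:
```python
from h import *
s=arm.read_state(); print(s['t'],s['position'],s['ee_rot'],s['q'])
w=snap('wrist'); save(w,'w1.png',scale=1.4)
for n,z in (('carton',.085),('manifold',.041),('swivel_nut',.061),('gauge',.14)): print(n,rect(w,n,z))
```

```text
3.55 [0.42893825 0.0312016  0.39965131] [ 3.14102385e+00 -4.97151866e-04 -3.14074070e+00] [-7.52787401e-02  8.74892047e-02 -3.07902373e-01  1.17594372e+00
  5.29346519e-04 -7.61306958e-02]
carton (0.73, 9489, (510.8, 32.4), (65.6, 136.6), 85.8)
manifold (0.84, 9572, (618.5, 39.7), (88.2, 244.2), 0.1)
swivel_nut (0.77, 373, (618.3, 32.2), (18.5, 29.9), 0.0)
gauge None
```

View pics/w1.png

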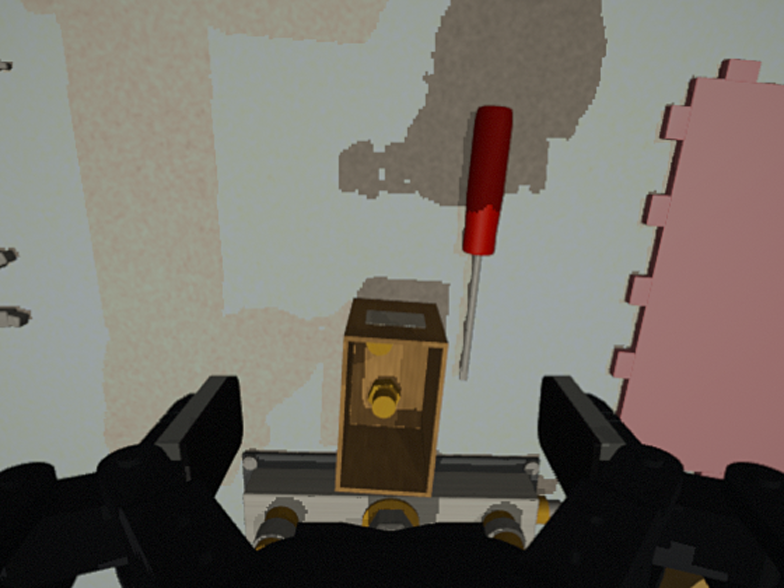

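The wrist image shows the carton rim corners at (346,337), (448,342), (430,496) and (335,491), in 1.4x pixels. The mat is on the right (+y), and the gripper hides the nut.

Run:
```python
from h import *
w=snap('wrist')
px=np.array([(346,338),(448,343),(431,496),(336,490)])/1.4
a=snap('top'); pt=np.array([(371,282),(403,283),(400,347),(364,345)])/1.4
for z in (.08,.085,.09):
    P=onz(w,px,z)[:,:2]; Q=onz(a,pt,z)[:,:2]
    print(z,P.mean(0),np.linalg.norm(np.roll(P,-1,0)-P,axis=1),Q.mean(0),np.linalg.norm(np.roll(Q,-1,0)-Q,axis=1))
P=onz(w,px,.085)[:,:2]; print(P)
d=(P[2]+P[3]-P[0]-P[1]); print(np.degrees(np.arctan2(d[1],d[0])))
c=P.mean(0); th=np.arctan2(d[1],d[0])
for z in (.30,.21): cmd([*c,z],[np.pi,0,np.pi+th])
```

```text
0.08 [0.52673838 0.03248797] [0.06289606 0.11132137 0.06450258 0.1099683 ] [0.51947728 0.03030712] [0.05609273 0.11244526 0.06223813 0.11123743]
0.085 [0.52385515 0.03247813] [0.06180562 0.10939137 0.06338428 0.10806176] [0.51878584 0.03031229] [0.05584243 0.11194349 0.0619604  0.11074105]
0.09 [0.52097192 0.03246828] [0.06071518 0.10746138 0.06226599 0.10615522] [0.5180944  0.03031746] [0.05559212 0.11144171 0.06168267 0.11024467]
[[ 0.46810936  0.00575027]
 [ 0.47119252  0.06747894]
 [ 0.58032468  0.05995273]
 [ 0.57579403 -0.00326942]]
-4.3639454931498705
dp [-0.1894, 0.0022, 0.1995] turn [0.0001, 0.0001, 0.0371] rows 2.8
dp [-0.1894, 0.0022, 0.3795] turn [0.0001, 0.0001, 0.0371] rows 4.2
```

{"name": "jog_arm", "arguments": {"commands": [{"delta_pos": [-0.184,0.002,0.2],"turn": [0,0,0.037],"fingers": 1},{"delta_pos": [-0.184,0.002,0.2],"turn": [0,0,0.037],"fingers": 1},{"delta_pos": [-0.184,0.002,0.2],"turn": [0,0,0.037],"fingers": 1},{"delta_pos": [-0.184,0.002,0.3],"turn": [0,0,0.037],"fingers": 1},{"delta_pos": [-0.184,0.002,0.38],"turn": [0,0,0.037],"fingers": 1},{"delta_pos": [-0.184,0.002,0.38],"turn": [0,0,0.037],"fingers": 1},{"delta_pos": [-0.184,0.002,0.38],"turn": [0,0,0.037],"fingers": 0.85},{"delta_pos": [-0.184,0.002,0.38],"turn": [0,0,0.037],"fingers": 0.75},{"delta_pos": [-0.184,0.002,0.38],"turn": [0,0,0.037],"fingers": 0.65},{"delta_pos": [-0.184,0.002,0.38],"turn": [0,0,0.037],"fingers": 0.6},{"delta_pos": [-0.184,0.002,0.38],"turn": [0,0,0.037],"fingers": 0.6},{"delta_pos": [-0.184,0.002,0.38],"turn": [0,0,0.037],"fingers": 0.6}]}}

```text
t: 5.1
position: [0.5228, 0.0315, 0.2124]
ee_rot: [3.141, 0.005, 3.064]
wrist_force: [-0.5, 0.8, 7.2]
opening: 0.738
grip_force: 66.8
```

{"name": "jog_arm", "arguments": {"commands": [{"delta_pos": [0,0,-0.02],"fingers": 0.6},{"delta_pos": [0,0,-0.06],"fingers": 0.6},{"delta_pos": [0,0,-0.11],"fingers": 0.6},{"delta_pos": [0.01,0.03,-0.15],"fingers": 0.6},{"delta_pos": [0.03,0.09,-0.16],"fingers": 0.6},{"delta_pos": [0.058,0.167,-0.16],"fingers": 0.6},{"delta_pos": [0.088,0.25,-0.16],"fingers": 0.6},{"delta_pos": [0.117,0.334,-0.16],"fingers": 0.6},{"delta_pos": [0.146,0.417,-0.16],"fingers": 0.6},{"delta_pos": [0.175,0.5,-0.16],"fingers": 0.6},{"delta_pos": [0.204,0.584,-0.16],"fingers": 0.6},{"delta_pos": [0.231,0.66,-0.16],"fingers": 0.6},{"delta_pos": [0.25,0.715,-0.15],"fingers": 0.6},{"delta_pos": [0.26,0.745,-0.13],"fingers": 0.6},{"delta_pos": [0.265,0.758,-0.1],"fingers": 0.6},{"delta_pos": [0.265,0.758,-0.07],"fingers": 0.6},{"delta_pos": [0.265,0.758,-0.05],"fingers": 0.6},{"delta_pos": [0.265,0.758,-0.05],"fingers": 0.6}]}}

```text
invalid input
```

Run:
```python
from h import *
s=arm.read_state(); print(s['t'],s['position'],s['ee_rot'],s['wrist_force'],s['opening'])
a=snap('top'); w=snap('wrist')
im=np.hstack([a['img'][180:340,60:260],w['img'][220:420,180:400][:160]])
cv2.imwrite('pics/c2.png',cv2.resize(im[:,:,::-1],None,fx=1.9,fy=1.9))
print(rect(a,'mat',.01))
for m in ('plug0','plug1'):
  print([(np.round(r['position'],3),r['p']) for r in arm.recognise(a,m)[:3]])
```

```text
5.1 [0.52275433 0.03146406 0.21238548] [3.1413866  0.00515317 3.06414666] [-0.49499762  0.83101461  7.20008648] 0.7382208354662628
(0.7, 13451, (470.0, 374.4), (327.7, 325.4), 85.7)
[(array([ 0.302, -0.302,  0.004]), 0.63)]
[(array([ 0.302, -0.302,  0.004]), 0.63)]
```

View pics/c2.png

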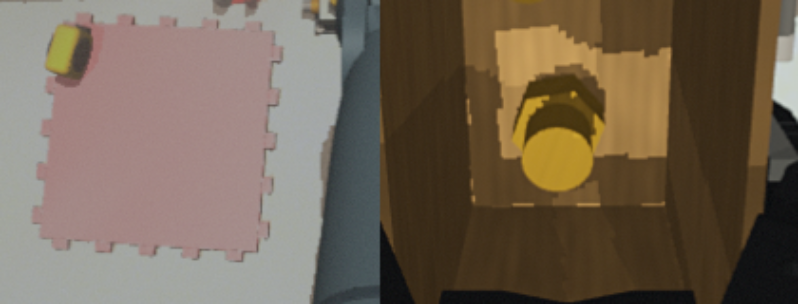

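The call was refused, probably because the rows had no turn, so the arm didn't move. The picture shows the mat empty and the carton between the fingers with a plug inside.

{"name": "jog_arm", "arguments": {"commands": [{"delta_pos": [0,0,-0.02],"turn": [0,0,0],"fingers": 0.6},{"delta_pos": [0,0,-0.06],"turn": [0,0,0],"fingers": 0.6},{"delta_pos": [0,0,-0.11],"turn": [0,0,0],"fingers": 0.6},{"delta_pos": [0.01,0.03,-0.15],"turn": [0,0,0],"fingers": 0.6},{"delta_pos": [0.03,0.09,-0.16],"turn": [0,0,0],"fingers": 0.6},{"delta_pos": [0.058,0.167,-0.16],"turn": [0,0,0],"fingers": 0.6},{"delta_pos": [0.088,0.25,-0.16],"turn": [0,0,0],"fingers": 0.6},{"delta_pos": [0.117,0.334,-0.16],"turn": [0,0,0],"fingers": 0.6},{"delta_pos": [0.146,0.417,-0.16],"turn": [0,0,0],"fingers": 0.6},{"delta_pos": [0.175,0.5,-0.16],"turn": [0,0,0],"fingers": 0.6},{"delta_pos": [0.204,0.584,-0.16],"turn": [0,0,0],"fingers": 0.6},{"delta_pos": [0.231,0.66,-0.16],"turn": [0,0,0],"fingers": 0.6},{"delta_pos": [0.25,0.715,-0.15],"turn": [0,0,0],"fingers": 0.6},{"delta_pos": [0.26,0.745,-0.13],"turn": [0,0,0],"fingers": 0.6},{"delta_pos": [0.265,0.758,-0.1],"turn": [0,0,0],"fingers": 0.6},{"delta_pos": [0.265,0.758,-0.07],"turn": [0,0,0],"fingers": 0.6},{"delta_pos": [0.265,0.758,-0.05],"turn": [0,0,0],"fingers": 0.6},{"delta_pos": [0.265,0.758,-0.05],"turn": [0,0,0],"fingers": 0.6}]}}

```text
t: 7.15
position: [0.4181, 0.4183, 0.2329]
ee_rot: [-3.139, -0.003, 3.063]
wrist_force: [-0.1, 0.2, -2.2]
opening: 0.741
grip_force: 66.6
```

Run:
```python
from h import *
s=arm.read_state(); print(s['t'],s['position'],s['ee_rot'],s['wrist_force'],s['opening'])
b=snap('scene')
for n in ('carton','tape_measure','mat'): print(n,[(np.round(r['position'],3),r['p']) for r in arm.recognise(b,n)[:2]])
# nut / manifold, now clear
a=snap('top'); save(a,'nut.png',(205,150,345,220),5.6)
print(rect(a,'manifold',.041))
```

```text
7.15 [0.4180785  0.41833726 0.23292761] [-3.13860538e+00 -2.74641184e-03  3.06306666e+00] [-0.05335639  0.19692811 -2.21642497] 0.7413093773835953
carton [(array([0.455, 0.419, 0.058]), 0.6)]
tape_measure [(array([0.598, 0.478, 0.06 ]), 0.59), (array([0.505, 0.342, 0.006]), 0.16)]
mat [(array([0.503, 0.342, 0.009]), 0.59)]
(0.69, 2600, (635.8, 39.3), (250.9, 81.3), 88.5)
```

View pics/nut.png

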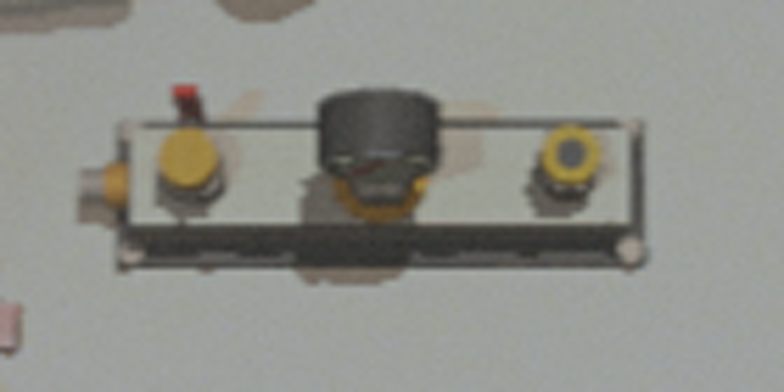

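The manifold looks intact in the top view: gauge at (378,135), nut at (378,185), hexagon not resolved. Next I lower the carton onto the mat and release it.

{"name": "jog_arm", "arguments": {"commands": [{"delta_pos": [0,0,0.008],"turn": [0,0,0],"fingers": 0.6},{"delta_pos": [0,0,0.016],"turn": [0,0,0],"fingers": 0.6},{"delta_pos": [0,0,0.02],"turn": [0,0,0],"fingers": 0.6},{"delta_pos": [0,0,0.021],"turn": [0,0,0],"fingers": 0.6}]}}

```text
t: 7.85
position: [0.4184, 0.4195, 0.2236]
ee_rot: [-3.141, -0.001, 3.064]
wrist_force: [0.2, -0.0, -1.9]
opening: 0.742
grip_force: 66.5
```

{"name": "jog_arm", "arguments": {"commands": [{"delta_pos": [0,0,0.003],"turn": [0,0,0],"fingers": 0.6},{"delta_pos": [0,0,0.005],"turn": [0,0,0],"fingers": 0.6},{"delta_pos": [0,0,0.005],"turn": [0,0,0],"fingers": 0.6}]}}

```text
t: 8.15
position: [0.4185, 0.4196, 0.2225]
ee_rot: [3.141, 0.0, 3.064]
wrist_force: [-2.0, -0.6, 3.6]
opening: 0.742
grip_force: 67.2
```

Contact. Release and move to a view over the nut.

{"name": "jog_arm", "arguments": {"commands": [{"delta_pos": [0,0,0],"turn": [0,0,0],"fingers": 0.85},{"delta_pos": [0,0,0],"turn": [0,0,0],"fingers": 0.95},{"delta_pos": [0,0,0],"turn": [0,0,0],"fingers": 1},{"delta_pos": [0,0,0],"turn": [0,0,0],"fingers": 1},{"delta_pos": [0,0,-0.1],"turn": [0,0,0],"fingers": 1},{"delta_pos": [0,0,-0.2],"turn": [0,0,0],"fingers": 1},{"delta_pos": [-0.02,-0.1,-0.25],"turn": [0,0,0.037],"fingers": 1},{"delta_pos": [-0.05,-0.19,-0.28],"turn": [0,0,0.037],"fingers": 1},{"delta_pos": [-0.08,-0.28,-0.3],"turn": [0,0,0.037],"fingers": 1},{"delta_pos": [-0.11,-0.37,-0.32],"turn": [0,0,0.037],"fingers": 1},{"delta_pos": [-0.14,-0.46,-0.335],"turn": [0,0,0.037],"fingers": 1},{"delta_pos": [-0.17,-0.55,-0.335],"turn": [0,0,0.037],"fingers": 1},{"delta_pos": [-0.2,-0.64,-0.335],"turn": [0,0,0.037],"fingers": 1},{"delta_pos": [-0.224,-0.73,-0.335],"turn": [0,0,0.037],"fingers": 1},{"delta_pos": [-0.224,-0.76,-0.335],"turn": [0,0,0.037],"fingers": 1},{"delta_pos": [-0.224,-0.76,-0.335],"turn": [0,0,0.037],"fingers": 1}]}}

```text
t: 9.75
position: [0.501, 0.0298, 0.3892]
ee_rot: [-3.141, 0.0, 2.982]
wrist_force: [-0.4, 0.8, 0.0]
opening: 0.996
grip_force: 0.0
```

Run:
```python
from h import *
s=arm.read_state(); print(s['t'],s['position'],s['ee_rot'])
b=snap('scene')
for n in ('carton','tape_measure','mat'): print(n,[(np.round(r['position'],3),r['p']) for r in arm.recognise(b,n)[:2]])
a=snap('top'); print(rect(a,'carton',.095))
print([(np.round(r['position'],3),r['p']) for r in arm.recognise(a,'plug0')[:3]])
w=snap('wrist'); u=proj(w,[0.633,0.033,0.06])[0].astype(int); print(u)
x0=max(0,u[0]-115);y0=max(0,min(u[1]-90,420-172)); print(x0,y0)
im=w['img'][y0:y0+172,x0:x0+230]
cv2.imwrite('pics/nut2.png',cv2.resize(im[:,:,::-1],None,fx=3.45,fy=3.45,interpolation=cv2.INTER_CUBIC))
np.savez('nut2.npz',**{k:w[k] for k in('img','K','k1','R','t')})
```

```text
9.75 [0.50102689 0.02981328 0.38917827] [-3.14130951e+00  1.98690865e-04  2.98218824e+00]
carton [(array([0.429, 0.422, 0.06 ]), 0.96)]
tape_measure [(array([0.6  , 0.474, 0.06 ]), 0.92), (array([ 0.467, -0.296,  0.01 ]), 0.46)]
mat [(array([ 0.56 , -0.448,  0.189]), 0.27)]
(0.88, 1674, (416.5, 408.4), (92.3, 114.6), 85.1)
[]
[298 326]
183 236
```

View pics/nut2.png

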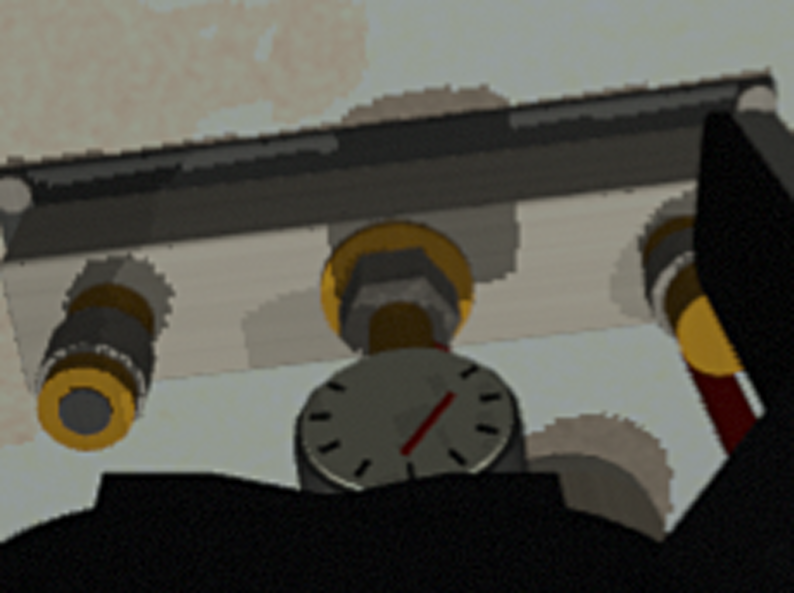

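The close-up shows the brass collar spanning x 322–472 with its top at (400,222). The steel nut is around (402,290), and the manifold's near top edge runs (10,262) to (700,178). I rectify this to the nut's top plane.

Run:
```python
from h import *
d=np.load('nut2.npz'); w={k:d[k] for k in d}; w['k1']=float(w['k1'])
f=lambda L:np.array(L)/3.45+[183,236]
e=onz(w,f([(10,262),(700,178)]),.041)[:,:2]; print('top edge',e,np.degrees(np.arctan2(*(e[1]-e[0])[::-1]))-90)
e=onz(w,f([(5,162),(770,72)]),.008)[:,:2]; print('plate edge',e,np.degrees(np.arctan2(*(e[1]-e[0])[::-1]))-90)
e=onz(w,f([(322,290),(472,290),(400,222)]),.044)[:,:2]; print('collar',e)
print('coupler top',onz(w,f([(87,410)]),.082), 'cam',-w['R'].T@w['t'])
# rectified patches, world x up, y left
def patch(z,cx,cy,h=.03,n=380):
    g=np.linspace(-h,h,n); X,Y=np.meshgrid(cy-g,cx-g); P=np.c_[Y.ravel(),X.ravel(),np.full(n*n,z)]
    uv=proj(w,P).astype(np.float32).reshape(n,n,2)
    return cv2.remap(w['img'],uv[:,:,0],uv[:,:,1],cv2.INTER_CUBIC)
p=patch(.061,.632,.033); q=patch(.045,.632,.033)
im=np.hstack([p,q])[:,:,::-1].astype(float); im=np.clip(im*1.6,0,255).astype(np.uint8)
cv2.imwrite('pics/rect.png',im)
```

```text
top edge [[ 0.61241459 -0.0774673 ]
 [ 0.61590879  0.12310614]] -0.9980516167356939
plate edge [[ 0.59614124 -0.08373488]
 [ 0.60217288  0.15511752]] -1.446558742508799
collar [[0.63345679 0.01126614]
 [0.64011666 0.05432424]
 [0.61496715 0.03667743]]
coupler top [[ 0.63549002 -0.05155368  0.082     ]] cam [0.4329649  0.0442043  0.35785135]
```

View pics/rect.png

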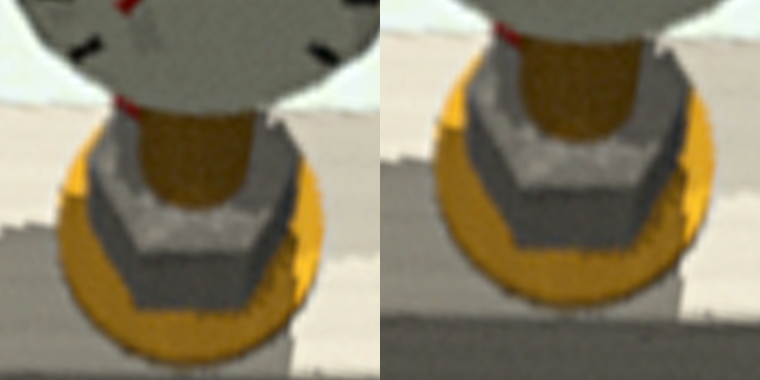

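Rectified view: the nut's near flat runs (137,250) to (245,252), nearly square to world x, so the wrench must go on at about 30° yaw. The nut centre is about (0.637, 0.033). Now to the wrench.

Run:
```python
from h import *
cmd([0.455,-0.22,0.38],[np.pi,0,np.pi/2])
```

```text
dp [0.0132, -0.5141, 0.0183] turn [0.0001, -0.0001, 0.6768] rows 9.5
```

{"name": "jog_arm", "arguments": {"commands": [{"delta_pos": [0,-0.1,0.018],"turn": [0,0,0.0677],"fingers": 1},{"delta_pos": [0,-0.2,0.018],"turn": [0,0,0.135],"fingers": 1},{"delta_pos": [0.013,-0.3,0.018],"turn": [0,0,0.203],"fingers": 1},{"delta_pos": [0.013,-0.4,0.018],"turn": [0,0,0.27],"fingers": 1},{"delta_pos": [0.013,-0.5,0.018],"turn": [0,0,0.338],"fingers": 1},{"delta_pos": [0.013,-0.514,0.018],"turn": [0,0,0.406],"fingers": 1},{"delta_pos": [0.013,-0.514,0.018],"turn": [0,0,0.474],"fingers": 1},{"delta_pos": [0.013,-0.514,0.018],"turn": [0,0,0.54],"fingers": 1},{"delta_pos": [0.013,-0.514,0.018],"turn": [0,0,0.61],"fingers": 1},{"delta_pos": [0.013,-0.514,0.018],"turn": [0,0,0.677],"fingers": 1},{"delta_pos": [0.013,-0.514,0.018],"turn": [0,0,0.677],"fingers": 1},{"delta_pos": [0.013,-0.514,0.018],"turn": [0,0,0.677],"fingers": 1}]}}

```text
t: 11.35
position: [0.4549, -0.2205, 0.3802]
ee_rot: [3.142, -0.0, 1.572]
wrist_force: [-0.1, -0.2, 0.2]
opening: 1.003
grip_force: 0.0
```

Run:
```python
from h import *
s=arm.read_state(); print(s['t'],s['position'],s['ee_rot'],s['q'])
w=snap('wrist'); save(w,'wr.png',scale=1.4)
print(rect(w,'wrench',.012))
np.savez('wr.npz',**{k:w[k] for k in('img','K','k1','R','t')})
```

```text
11.35 [ 0.45490491 -0.22047619  0.38018514] [ 3.14150751e+00 -8.88022691e-05  1.57228206e+00] [-5.76884802e-01  2.45359085e-01 -1.66975941e-01  1.15843855e+00
  1.20901726e-04  9.92425800e-01]
(0.62, 3244, (459.5, -315.1), (56.7, 136.4), 1.4)
```

View pics/wr.png

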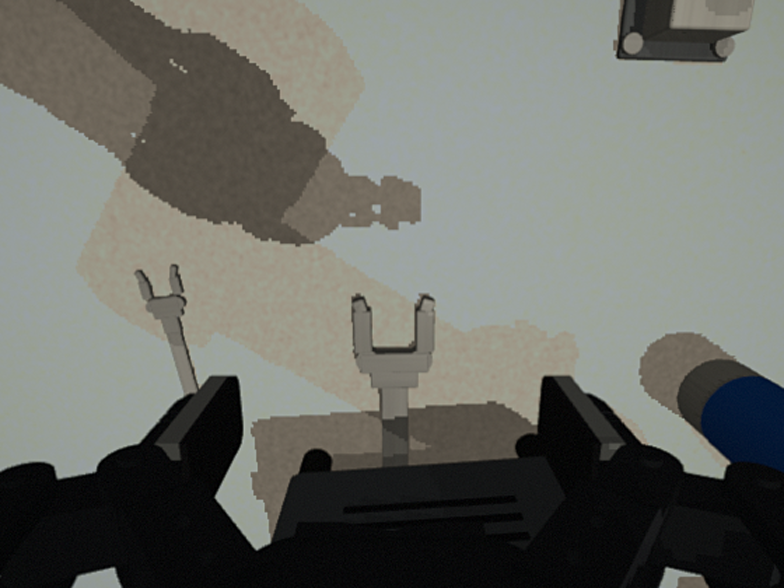

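The wrench head shows jaw tips at (361,297) and (427,297), the throat at y≈350, flanks at x≈353 and 434, and the handle centred at x≈395. The charger face is at y≈460.

Run:
```python
from h import *
d=np.load('wr.npz'); w={k:d[k] for k in d}; w['k1']=float(w['k1'])
L=dict(tipL=(361,297),tipR=(427,297),flL=(352,322),flR=(434,322),thr=(394,350),hdl1L=(382,395),hdl1R=(408,395),hdl2L=(384,450),hdl2R=(408,450))
for k,v in L.items(): print(k,np.round(onz(w,np.array(v)/1.4,.012)[0,:2],4))
a=snap('top'); m=arm.silhouettes(a,'wrench')[0]['mask']; ys,xs=np.nonzero(m); P=onz(a,np.c_[xs,ys],.012)
print('top: ymax',P[:,1].max(),'x of head',P[P[:,1]>-.30][:,0].min(),P[P[:,1]>-.30][:,0].max())
```

```text
tipL [ 0.436  -0.2477]
tipR [ 0.4822 -0.2477]
flL [ 0.4293 -0.2662]
flR [ 0.4876 -0.2662]
thr [ 0.4592 -0.2876]
hdl1L [ 0.4505 -0.3234]
hdl1R [ 0.4698 -0.3234]
hdl2L [ 0.4519 -0.3701]
hdl2R [ 0.4703 -0.3701]Traceback (most recent call last):
  File "<stdin>", line 5, in <module>
IndexError: list index out of range
```

{"name": "jog_arm", "arguments": {"commands": [{"delta_pos": [-0.115,0.008,0.1],"turn": [0,0,-0.01],"fingers": 0.9},{"delta_pos": [-0.115,0.008,0.2],"turn": [0,0,-0.01],"fingers": 0.85},{"delta_pos": [-0.115,0.008,0.3],"turn": [0,0,-0.01],"fingers": 0.8},{"delta_pos": [-0.115,0.008,0.36],"turn": [0,0,-0.01],"fingers": 0.78},{"delta_pos": [-0.115,0.008,0.38],"turn": [0,0,-0.01],"fingers": 0.78},{"delta_pos": [-0.115,0.008,0.39],"turn": [0,0,-0.01],"fingers": 0.78},{"delta_pos": [-0.115,0.008,0.4],"turn": [0,0,-0.01],"fingers": 0.78},{"delta_pos": [-0.115,0.008,0.405],"turn": [0,0,-0.01],"fingers": 0.78},{"delta_pos": [-0.115,0.008,0.405],"turn": [0,0,-0.01],"fingers": 0.78}]}}

```text
t: 12.45
position: [0.4595, -0.2788, 0.1793]
ee_rot: [3.139, 0.002, 1.59]
wrist_force: [1.3, 0.2, -0.6]
opening: 0.783
grip_force: 0.0
```

{"name": "jog_arm", "arguments": {"commands": [{"delta_pos": [0,0,0.006],"turn": [0,0,0],"fingers": 0.78},{"delta_pos": [0,0,0.01],"turn": [0,0,0],"fingers": 0.78},{"delta_pos": [0,0,0.01],"turn": [0,0,0],"fingers": 0.72},{"delta_pos": [0,0,0.01],"turn": [0,0,0],"fingers": 0.66},{"delta_pos": [0,0,0.01],"turn": [0,0,0],"fingers": 0.55},{"delta_pos": [0,0,0.01],"turn": [0,0,0],"fingers": 0.55},{"delta_pos": [0,0,0.01],"turn": [0,0,0],"fingers": 0.55}]}}

```text
t: 13.15
position: [0.4586, -0.2783, 0.1732]
ee_rot: [3.142, -0.0, 1.589]
wrist_force: [-1.3, 0.9, 4.6]
opening: 0.655
grip_force: 63.2
```

{"name": "jog_arm", "arguments": {"commands": [{"delta_pos": [0.01,0,-0.004],"turn": [0,0,0],"fingers": 0.55},{"delta_pos": [0.04,0,-0.006],"turn": [0,0,0],"fingers": 0.55},{"delta_pos": [0.09,0,-0.006],"turn": [0,0,0],"fingers": 0.55},{"delta_pos": [0.15,0,-0.006],"turn": [0,0,0],"fingers": 0.55},{"delta_pos": [0.21,0,-0.006],"turn": [0,0,0],"fingers": 0.55},{"delta_pos": [0.27,0,-0.006],"turn": [0,0,0],"fingers": 0.55},{"delta_pos": [0.33,0,-0.006],"turn": [0,0,0],"fingers": 0.55},{"delta_pos": [0.39,0,-0.006],"turn": [0,0,0],"fingers": 0.55},{"delta_pos": [0.43,0,-0.004],"turn": [0,0,0],"fingers": 0.55},{"delta_pos": [0.44,0,-0.002],"turn": [0,0,0],"fingers": 0.55},{"delta_pos": [0.44,0,-0.001],"turn": [0,0,0],"fingers": 0.55}]}}

```text
t: 14.25
position: [0.4537, -0.0567, 0.1732]
ee_rot: [-3.141, -0.002, 1.592]
wrist_force: [-2.0, 4.2, 7.0]
opening: 0.657
grip_force: 65.1
```

{"name": "jog_arm", "arguments": {"commands": [{"delta_pos": [0,0,0],"turn": [0,0,0],"fingers": 0.75},{"delta_pos": [0,0,0],"turn": [0,0,0],"fingers": 0.85},{"delta_pos": [0,0,0],"turn": [0,0,0],"fingers": 0.9},{"delta_pos": [0,0,-0.08],"turn": [0,0,0],"fingers": 1},{"delta_pos": [-0.02,0,-0.16],"turn": [0,0,-0.07],"fingers": 1},{"delta_pos": [-0.06,0,-0.24],"turn": [0,0,-0.14],"fingers": 1},{"delta_pos": [-0.1,0,-0.3],"turn": [0,0,-0.21],"fingers": 1},{"delta_pos": [-0.14,0.01,-0.36],"turn": [0,0,-0.28],"fingers": 1},{"delta_pos": [-0.17,0.01,-0.38],"turn": [0,0,-0.35],"fingers": 1},{"delta_pos": [-0.17,0.01,-0.38],"turn": [0,0,-0.42],"fingers": 1},{"delta_pos": [-0.17,0.01,-0.38],"turn": [0,0,-0.49],"fingers": 1},{"delta_pos": [-0.17,0.01,-0.38],"turn": [0,0,-0.56],"fingers": 1},{"delta_pos": [-0.17,0.01,-0.38],"turn": [0,0,-0.63],"fingers": 1},{"delta_pos": [-0.17,0.01,-0.38],"turn": [0,0,-0.7],"fingers": 1},{"delta_pos": [-0.17,0.01,-0.38],"turn": [0,0,-0.77],"fingers": 1},{"delta_pos": [-0.17,0.01,-0.38],"turn": [0,0,-0.84],"fingers": 1},{"delta_pos": [-0.17,0.01,-0.38],"turn": [0,0,-0.91],"fingers": 1},{"delta_pos": [-0.17,0.01,-0.38],"turn": [0,0,-0.98],"fingers": 1}]}}

```text
t: 16.05
position: [0.461, -0.144, 0.3632]
ee_rot: [-3.141, -0.0, -2.636]
wrist_force: [-0.4, 0.4, -1.0]
opening: 1.0
grip_force: 0.0
```

{"name": "jog_arm", "arguments": {"commands": [{"delta_pos": [0,0,0],"turn": [0,0,-0.07],"fingers": 1},{"delta_pos": [0,0,0],"turn": [0,0,-0.14],"fingers": 1},{"delta_pos": [0,0,0],"turn": [0,0,-0.21],"fingers": 1},{"delta_pos": [0,0,0],"turn": [0,0,-0.28],"fingers": 1},{"delta_pos": [0,0,0],"turn": [0,0,-0.35],"fingers": 1},{"delta_pos": [0,0,0],"turn": [0,0,-0.42],"fingers": 1},{"delta_pos": [0,0,0],"turn": [0,0,-0.49],"fingers": 1},{"delta_pos": [0,0,0],"turn": [0,0,-0.51],"fingers": 1},{"delta_pos": [0,0,0],"turn": [0,0,-0.51],"fingers": 1}]}}

```text
t: 16.95
position: [0.461, -0.1439, 0.3632]
ee_rot: [-3.142, -0.0, -1.574]
wrist_force: [0.1, 0.5, 0.3]
opening: 1.001
grip_force: 0.0
```

Run:
```python
from h import *
s=arm.read_state(); print(s['t'],s['position'],s['ee_rot'],s['q'])
w=snap('wrist'); save(w,'wr2.png',scale=1.4)
print(rect(w,'wrench',.012)); a=snap('top'); print(rect(a,'wrench',.012))
np.savez('wr2.npz',**{k:w[k] for k in('img','K','k1','R','t')})
```

```text
16.95 [ 0.46100168 -0.14387745  0.36315358] [-3.14152852e+00 -1.21373226e-04 -1.57429706e+00] [-4.33946744e-01  2.09538251e-01 -2.58490652e-01  1.10265849e+00
 -8.35392757e-05 -2.00124235e+00]
None
(0.96, 592, (455.8, -97.3), (58.0, 143.8), 2.8)
```

View pics/wr2.png

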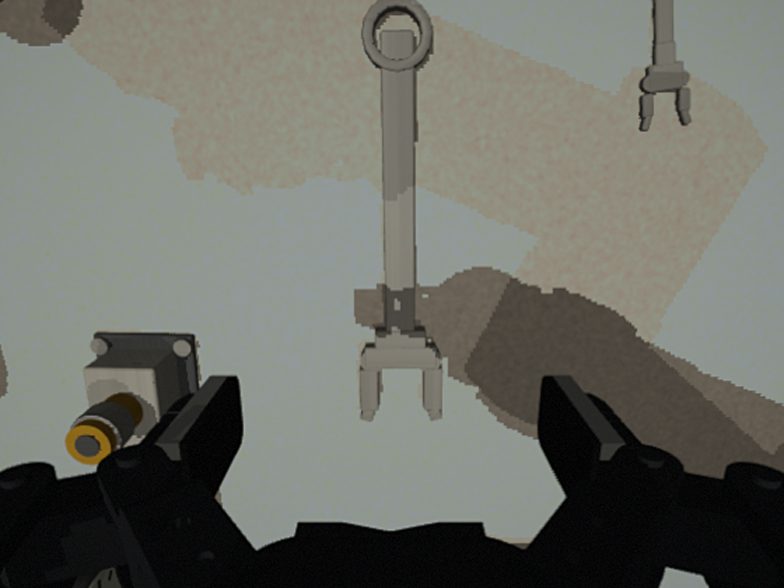

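The wrench is fully out. The ring is at (397,33), the handle runs along x≈399, the throat is at (400,367) and the jaw tips at (368,415) and (434,415).

Run:
```python
from h import *
d=np.load('wr2.npz'); w={k:d[k] for k in d}; w['k1']=float(w['k1'])
L=dict(ring=(397,33),h1L=(382,100),h1R=(414,100),h2L=(384,270),h2R=(415,270),thr=(400.5,367),tipL=(368,418),tipR=(434,418))
Q={k:onz(w,np.array(v)/1.4,.012)[0,:2] for k,v in L.items()}
for k in Q: print(k,np.round(Q[k],4))
x0=Q['ring']; x1=(Q['tipL']+Q['tipR'])/2; v=x1-x0; print(np.linalg.norm(v),np.degrees(np.arctan2(v[1],v[0])))
v/=np.linalg.norm(v); o=x0+.115*v; o2=x1-.138*v; o3=Q['thr']-.097*v; print('origin',o,o2,o3)
o=(o+o2+o3)/3; g=o+.008*v; th=np.arctan2(v[1],v[0]); print(g)
for z in (.24,.176): cmd([*g,z],[np.pi,0,th-np.pi])
```

```text
ring [ 0.4572 -0.2802]
h1L [ 0.4662 -0.2437]
h1R [ 0.447  -0.2436]
h2L [ 0.4657 -0.1393]
h2R [ 0.4454 -0.1392]
thr [ 0.4547 -0.0704]
tipL [ 0.4778 -0.0309]
tipR [ 0.4306 -0.0308]
0.24938090030147134 90.6913471011123
origin [ 0.45584017 -0.1652104 ] [ 0.45588384 -0.16882924] [ 0.45585004 -0.16735157]
[ 0.45576149 -0.15913099]
dp [0.0312, 0.0105, 0.2464] turn [-0.0, 0.0, -0.0074] rows 2.5
dp [0.0312, 0.0105, 0.3744] turn [-0.0, 0.0, -0.0074] rows 3.8
```

{"name": "jog_arm", "arguments": {"commands": [{"delta_pos": [0.031,0.0105,0.1],"turn": [0,0,-0.0074],"fingers": 0.8},{"delta_pos": [0.031,0.0105,0.2],"turn": [0,0,-0.0074],"fingers": 0.6},{"delta_pos": [0.031,0.0105,0.29],"turn": [0,0,-0.0074],"fingers": 0.5},{"delta_pos": [0.031,0.0105,0.35],"turn": [0,0,-0.0074],"fingers": 0.4},{"delta_pos": [0.031,0.0105,0.37],"turn": [0,0,-0.0074],"fingers": 0.4},{"delta_pos": [0.031,0.0105,0.376],"turn": [0,0,-0.0074],"fingers": 0.35},{"delta_pos": [0.031,0.0105,0.376],"turn": [0,0,-0.0074],"fingers": 0.3},{"delta_pos": [0.031,0.0105,0.376],"turn": [0,0,-0.0074],"fingers": 0.2},{"delta_pos": [0.031,0.0105,0.376],"turn": [0,0,-0.0074],"fingers": 0.1},{"delta_pos": [0.031,0.0105,0.376],"turn": [0,0,-0.0074],"fingers": 0.1},{"delta_pos": [0.031,0.0105,0.376],"turn": [0,0,-0.0074],"fingers": 0.1}]}}

```text
t: 18.25
position: [0.4569, -0.1593, 0.1769]
ee_rot: [-3.138, -0.002, -1.557]
wrist_force: [-0.6, 0.6, 6.1]
opening: 0.209
grip_force: 59.5
```

{"name": "jog_arm", "arguments": {"commands": [{"delta_pos": [0,0,-0.04],"turn": [0,0,0],"fingers": 0.1},{"delta_pos": [0,0,-0.1],"turn": [0,0,0],"fingers": 0.1},{"delta_pos": [-0.02,-0.01,-0.13],"turn": [0,0,0.04],"fingers": 0.1},{"delta_pos": [-0.05,-0.02,-0.13],"turn": [0,0,0.1],"fingers": 0.1},{"delta_pos": [-0.08,-0.03,-0.13],"turn": [0,0,0.16],"fingers": 0.1},{"delta_pos": [-0.11,-0.04,-0.13],"turn": [0,0,0.22],"fingers": 0.1},{"delta_pos": [-0.14,-0.05,-0.13],"turn": [0,0,0.28],"fingers": 0.1},{"delta_pos": [-0.17,-0.06,-0.13],"turn": [0,0,0.34],"fingers": 0.1},{"delta_pos": [-0.2,-0.07,-0.13],"turn": [0,0,0.4],"fingers": 0.1},{"delta_pos": [-0.219,-0.073,-0.13],"turn": [0,0,0.46],"fingers": 0.1},{"delta_pos": [-0.219,-0.073,-0.13],"turn": [0,0,0.5],"fingers": 0.1},{"delta_pos": [-0.219,-0.073,-0.13],"turn": [0,0,0.51],"fingers": 0.1},{"delta_pos": [-0.219,-0.073,-0.13],"turn": [0,0,0.51],"fingers": 0.1}]}}

```text
t: 19.55
position: [0.4907, -0.0488, 0.2403]
ee_rot: [3.142, 0.0, -2.625]
wrist_force: [-0.4, 0.5, -2.8]
opening: 0.213
grip_force: 59.5
```

Run:
```python
from h import *
s=arm.read_state(); print(s['t'],s['position'],s['ee_rot'],s['opening'],s['wrist_force'],s['moment'])
w=snap('wrist'); np.savez('wr3.npz',**{k:w[k] for k in('img','K','k1','R','t')})
T=pose(s); u=-T[:2,0]; tcp=T[:3,3]
zt=tcp[2]-.1769+.012
print('u',np.degrees(np.arctan2(u[1],u[0])))
n=np.array([-u[1],u[0]])
# predicted features in picture: throat and tips top edges, nut
for k,P in dict(thr=tcp[:2]+u*.089,tipL=tcp[:2]+u*.130+n*.0235,tipR=tcp[:2]+u*.130-n*.0235).items(): print(k,proj(w,[*P,zt])[0])
print('nut',proj(w,[.637,.033,.061])[0])
b=snap('scene'); np.savez('sc3.npz',**{k:b[k] for k in('img','K','k1','R','t')})
print('scene nut',proj(b,[.637,.033,.061])[0],'jaw',proj(b,[*(tcp[:2]+u*.107),zt])[0])
# contact sheet: wrist full, rectified wrist at nut height 
def patch(c,z,cx,cy,h,n_):
    g=np.linspace(-h,h,n_); X,Y=np.meshgrid(cy-g,cx-g); P=np.c_[Y.ravel(),X.ravel(),np.full(n_*n_,z)]
    uv=proj(c,P).astype(np.float32).reshape(n_,n_,2); return cv2.remap(c['img'],uv[:,:,0],uv[:,:,1],cv2.INTER_CUBIC)
x0,y0=[int(v) for v in proj(b,[.62,.02,.06])[0]]
sc=cv2.resize(b['img'][y0-35:y0+35,x0-45:x0+45],(400,311),interpolation=cv2.INTER_CUBIC)
wr=cv2.resize(w['img'],(400,300)); L=np.vstack([wr[:,:],sc[:290]])
A=patch(w,zt,tcp[0]+u[0]*.11,tcp[1]+u[1]*.11,.06,395); B=np.clip(patch(w,.061,.637,.033,.03,195).astype(float)*1.6,0,255).astype(np.uint8)
Bt=np.clip(patch(snap('top'),.061,.637,.033,.03,195).astype(float)*1.6,0,255).astype(np.uint8)
Rr=np.vstack([A,np.hstack([B,Bt,np.zeros((195,5,3),np.uint8)])])
cv2.imwrite('pics/eng.png',np.hstack([L,Rr])[:,:,::-1])
```

```text
19.55 [ 0.4907217  -0.04877962  0.2402889 ] [ 3.14156541e+00  6.45674038e-05 -2.62457027e+00] 0.2132377374300404 [-0.39634865  0.53294951 -2.77925472] [-0.00545917 -0.00406438 -0.04428115]
u 29.623200356194317
thr [278.16439661 448.8217376 ]
tipL [323.7103719  509.95213552]
tipR [232.6259887  509.84918799]
nut [276.11724924 529.85611755]
scene nut [296.90433764 239.53254245] jaw [283.15203862 225.47309962]
```

Run:
```python
from h import *
a=snap('top'); f=lambda L:np.array(L)/5.6+[205,150]
r=lambda p,z:np.round(onz(a,f([p]),z)[0,:2],4)
print('collar near',r((380,222),.044),'ends',r((337,193),.044),r((425,193),.044))
print('block edge L,R',r((130,228),.041),r((632,226),.041))
print('coupler',r((571,153),.082),'valve cap',r((188,157),.075))
print('plate near',r((120,266),.008),r((640,266),.008),'far',r((120,122),.008),r((640,124),.008))
# occlusion check: what is seen at jaw / nut in top & scene
b=snap('scene')
for c,n in ((a,'top'),(b,'scene')):
    for t in ('wrench','swivel_nut','gauge'):
        m=arm.silhouettes(c,t); print(n,t,[(round(x['p'],2),int(x['mask'].sum())) for x in m[:2]], [(np.round(x['position'],3),round(x['p'],2)) for x in arm.recognise(c,t)[:1]])
m=arm.silhouettes(b,'wrench')
if m:
    ys,xs=np.nonzero(m[0]['mask']); P=onz(b,np.c_[xs,ys],.0754)[:,:2]
    u=np.array([np.cos(.517),np.sin(.517)]); n=np.array([-u[1],u[0]]); Q=P-[0.4907,-0.0488]
    print('along',(Q@u).min(),(Q@u).max()); 
    for lo in (.02,.06,.09,.11,.12): s=(Q@u>lo)&(Q@u<lo+.015); print(lo,s.sum(),(Q@n)[s].min() if s.any() else 0,(Q@n)[s].max() if s.any() else 0)
```

```text
collar near [0.6135 0.0325] ends [0.6275 0.0517] [0.6264 0.0117]
block edge L,R [0.6144 0.1464] [ 0.6093 -0.0822]
coupler [ 0.6342 -0.0526] valve cap [0.6386 0.117 ]
plate near [0.6035 0.1546] [ 0.5971 -0.0884] far [0.6728 0.154 ] [ 0.6653 -0.0913]
top wrench [(0.74, 146), (0.48, 635)] [(array([0.56 , 0.016, 0.077]), 0.73)]
top swivel_nut [(0.47, 36)] [(array([0.623, 0.034, 0.063]), 0.62)]
top gauge [(0.79, 335)] [(array([0.634, 0.032, 0.136]), 0.6)]
scene wrench [(0.66, 144)] [(array([ 0.544, -0.026,  0.071]), 0.68)]
scene swivel_nut [] [(array([0.646, 0.029, 0.057]), 0.4)]
scene gauge [(0.78, 266), (0.4, 5745)] [(array([0.647, 0.029, 0.13 ]), 0.52)]
along -0.02689393709930184 0.06367832140808134
0.02 26 0.11523211033489872 0.14795143330884314
0.06 4 0.10511739473079183 0.1129403625558433
0.09 0 0 0
0.11 0 0 0
0.12 0 0 0
```

{"name": "jog_arm", "arguments": {"commands": [{"delta_pos": [0,-0.0024,0.015],"turn": [0,0,0],"fingers": 0.1},{"delta_pos": [0,-0.0024,0.031],"turn": [0,0,0],"fingers": 0.1},{"delta_pos": [0,-0.0024,0.031],"turn": [0,0,0],"fingers": 0.1},{"delta_pos": [-0.02,-0.0024,0.031],"turn": [0,0,0],"fingers": 0.1},{"delta_pos": [-0.03,-0.0024,0.031],"turn": [0,0,0],"fingers": 0.1},{"delta_pos": [-0.04,-0.0024,0.031],"turn": [0,0,0],"fingers": 0.1},{"delta_pos": [-0.048,-0.0024,0.031],"turn": [0,0,0],"fingers": 0.1},{"delta_pos": [-0.056,-0.0024,0.031],"turn": [0,0,0],"fingers": 0.1},{"delta_pos": [-0.064,-0.0024,0.031],"turn": [0,0,0],"fingers": 0.1},{"delta_pos": [-0.064,-0.0024,0.031],"turn": [0,0,0],"fingers": 0.1}]}}

```text
t: 21.45
position: [0.5198, -0.0338, 0.2248]
ee_rot: [-3.141, 0.001, -2.625]
wrist_force: [1.0, -0.2, -3.4]
opening: 0.211
grip_force: 59.4
```

{"name": "jog_arm", "arguments": {"commands": [{"delta_pos": [-0.008,0,0],"turn": [0,0,0],"fingers": 0.1},{"delta_pos": [-0.016,0,0],"turn": [0,0,0],"fingers": 0.1},{"delta_pos": [-0.024,0,0],"turn": [0,0,0],"fingers": 0.1},{"delta_pos": [-0.032,0,0],"turn": [0,0,0],"fingers": 0.1},{"delta_pos": [-0.032,0,0],"turn": [0,0,0],"fingers": 0.1}]}}

```text
t: 21.95
position: [0.5338, -0.0259, 0.2248]
ee_rot: [-3.141, 0.001, -2.625]
wrist_force: [-0.1, -0.6, -3.3]
opening: 0.21
grip_force: 59.5
```

{"name": "jog_arm", "arguments": {"commands": [{"delta_pos": [-0.006,0,0],"turn": [0,0,0],"fingers": 0.1},{"delta_pos": [-0.012,0,0],"turn": [0,0,0],"fingers": 0.1},{"delta_pos": [-0.016,0,0],"turn": [0,0,0],"fingers": 0.1},{"delta_pos": [-0.02,0,0],"turn": [0,0,0],"fingers": 0.1},{"delta_pos": [-0.02,0,0],"turn": [0,0,0],"fingers": 0.1}]}}

```text
t: 22.45
position: [0.5421, -0.0211, 0.2247]
ee_rot: [-3.142, 0.0, -2.625]
wrist_force: [0.1, 0.5, -2.3]
opening: 0.21
grip_force: 59.5
```

{"name": "jog_arm", "arguments": {"commands": [{"delta_pos": [-0.0025,0.0151,0],"turn": [0,0,0.0333],"fingers": 0.1},{"delta_pos": [-0.004,0.0301,0],"turn": [0,0,0.0667],"fingers": 0.1},{"delta_pos": [-0.007,0.0449,0],"turn": [0,0,0.1],"fingers": 0.1},{"delta_pos": [-0.007,0.0449,0],"turn": [0,0,0.1],"fingers": 0.1}]}}

```text
t: 22.85
position: [0.5342, 0.0001, 0.225]
ee_rot: [-3.14, 0.001, -2.835]
wrist_force: [1.9, -1.9, -2.4]
opening: 0.204
grip_force: 59.4
```

Run:
```python
from h import *
s=arm.read_state(); print(s['t'],s['position'],np.degrees(s['ee_rot']),s['wrist_force'],s['moment'])
```

```text
22.85 [5.34193736e-01 8.79212232e-05 2.25046695e-01] [-1.79898659e+02  5.39498842e-02 -1.62424539e+02] [ 1.8609142  -1.91486472 -2.42732363] [-0.43423924 -0.24041046 -0.15970653]
```

{"name": "jog_arm", "arguments": {"commands": [{"delta_pos": [-0.0008,0.0187,0],"turn": [0,0,0.0417],"fingers": 0.1},{"delta_pos": [-0.0033,0.0373,0],"turn": [0,0,0.0833],"fingers": 0.1},{"delta_pos": [-0.0073,0.0556,0],"turn": [0,0,0.125],"fingers": 0.1},{"delta_pos": [-0.013,0.0735,0],"turn": [0,0,0.1667],"fingers": 0.1},{"delta_pos": [-0.0201,0.0909,0],"turn": [0,0,0.2083],"fingers": 0.1},{"delta_pos": [-0.0252,0.1009,0],"turn": [0,0,0.2333],"fingers": 0.1},{"delta_pos": [-0.0252,0.1009,0],"turn": [0,0,0.2333],"fingers": 0.1}]}}

```text
t: 23.55
position: [0.5311, 0.0517, 0.2249]
ee_rot: [-3.14, 0.001, 2.961]
wrist_force: [1.0, -3.1, -2.4]
opening: 0.213
grip_force: 59.4
```

{"name": "jog_arm", "arguments": {"commands": [{"delta_pos": [-0.0003,0.0113,0],"turn": [0,0,0.025],"fingers": 0.1},{"delta_pos": [-0.0012,0.0225,0],"turn": [0,0,0.05],"fingers": 0.1},{"delta_pos": [-0.0021,0.0299,0],"turn": [0,0,0.0667],"fingers": 0.1},{"delta_pos": [-0.0021,0.0299,0],"turn": [0,0,0.0667],"fingers": 0.1}]}}

```text
t: 23.95
position: [0.5349, 0.066, 0.2249]
ee_rot: [-3.141, 0.001, 2.821]
wrist_force: [1.4, -3.8, -3.2]
opening: 0.212
grip_force: 59.4
```

Run:
```python
from h import *
s=arm.read_state(); print(s['t'],s['position'],np.degrees(s['ee_rot']),s['wrist_force'],s['moment'])
```

```text
23.95 [0.53486543 0.06595246 0.22486627] [-1.79954867e+02  7.45212827e-02  1.61656070e+02] [ 1.3504856  -3.82483922 -3.15458529] [-0.61819631 -0.33039115 -0.12217069]
```

{"name": "jog_arm", "arguments": {"commands": [{"delta_pos": [-0.0001,0.0075,0],"turn": [0,0,0.0167],"fingers": 0.1},{"delta_pos": [-0.0004,0.0131,0],"turn": [0,0,0.0292],"fingers": 0.1},{"delta_pos": [-0.0004,0.0131,0],"turn": [0,0,0.0292],"fingers": 0.1}]}}

```text
t: 24.25
position: [0.5371, 0.072, 0.2249]
ee_rot: [-3.141, 0.001, 2.76]
wrist_force: [3.3, -3.1, -2.6]
opening: 0.208
grip_force: 59.4
```

{"name": "jog_arm", "arguments": {"commands": [{"delta_pos": [-0.0001,0.0056,0],"turn": [0,0,0.0125],"fingers": 0.1},{"delta_pos": [-0.0002,0.0094,0],"turn": [0,0,0.0208],"fingers": 0.1},{"delta_pos": [-0.0002,0.0094,0],"turn": [0,0,0.0208],"fingers": 0.1}]}}

```text
t: 24.55
position: [0.5389, 0.0765, 0.2249]
ee_rot: [-3.141, 0.001, 2.716]
wrist_force: [3.2, -4.3, -3.1]
opening: 0.209
grip_force: 59.4
```

Run:
```python
from h import *
s=arm.read_state(); print(s['t'],s['position'],np.degrees(s['ee_rot']),s['wrist_force'],s['moment'])
```

```text
24.55 [0.53894052 0.07647474 0.22490168] [-1.79972242e+02  8.31317187e-02  1.55592668e+02] [ 3.21524657 -4.34193477 -3.07061634] [-0.88872976 -0.56867368 -0.14721108]
```

{"name": "jog_arm", "arguments": {"commands": [{"delta_pos": [-0.0001,0.0037,0],"turn": [0,0,0.0083],"fingers": 0.1},{"delta_pos": [-0.0002,0.0075,0],"turn": [0,0,0.0167],"fingers": 0.1},{"delta_pos": [-0.0002,0.0075,0],"turn": [0,0,0.0167],"fingers": 0.1}]}}

```text
t: 24.85
position: [0.5406, 0.0799, 0.2249]
ee_rot: [-3.141, 0.001, 2.681]
wrist_force: [2.8, -4.0, -3.2]
opening: 0.209
grip_force: 59.4
```

Run:
```python
from h import *
s=arm.read_state(); print(s['t'],s['position'],np.degrees(s['ee_rot']),s['wrist_force'],s['moment'])
```

```text
24.85 [0.54056176 0.07988117 0.22486941] [-1.79972222e+02  8.14951936e-02  1.53593376e+02] [ 2.82919332 -4.03239853 -3.21259432] [-0.91513891 -0.54315713 -0.06005636]
```

Run:
```python
from h import *
b=snap('scene'); a=snap('top')
d=np.load('sc3.npz'); o={k:d[k] for k in d}; o['k1']=float(o['k1'])
N=np.array([.6365,.0328])
for nm,c in (('before',o),('now',b)):
    im=c['img'].astype(int); R=im[:,:,0]-np.maximum(im[:,:,1],im[:,:,2])
    u,v=proj(c,[.6365,.0328,.05])[0].astype(int)
    ys,xs=np.nonzero(R[v-14:v+14,u-14:v*0+u+14]>25); 
    print(nm,(u,v))
    for y,x in zip(ys,xs):
        p=(x+u-14,y+v-14); q=im[p[1],p[0]]
        P=onz(c,[p],.05)[0,:2]-N
        print(p,q,np.round(P*1000,1))
def crop(c,u,v,hw,hh,s): return cv2.resize(c['img'][v-hh:v+hh,u-hw:u+hw],None,fx=s,fy=s,interpolation=cv2.INTER_CUBIC)
u,v=proj(b,[.61,.04,.055])[0].astype(int); A=crop(b,u,v,33,48,6)
B=crop(o,u,v,33,48,6)[:]
cv2.imwrite('pics/chk.png',np.clip(np.hstack([A,B])[:,:,::-1]*1.4,0,255).astype(np.uint8)); print(A.shape,u,v)
```

```text
before (np.int64(296), np.int64(241))
(np.int64(299), np.int64(240)) [98 65 59] [-3.8  8.5]
(np.int64(300), np.int64(240)) [105  66  59] [-3.  11.4]
(np.int64(301), np.int64(240)) [105  78  63] [-2.1 14.4]
(np.int64(299), np.int64(241)) [129  99  90] [-0.1  7.4]
(np.int64(300), np.int64(241)) [128  81  71] [ 0.7 10.3]
(np.int64(301), np.int64(241)) [111  74  53] [ 1.5 13.3]
(np.int64(289), np.int64(242)) [167 140  95] [ -4.8 -23.4]
(np.int64(290), np.int64(242)) [124  97  57] [ -3.9 -20.4]
(np.int64(300), np.int64(242)) [119  91  79] [4.3 9.2]
(np.int64(301), np.int64(242)) [121  85  53] [ 5.2 12.2]
(np.int64(302), np.int64(242)) [148 114  65] [ 6.  15.1]
(np.int64(289), np.int64(243)) [165 135  88] [ -1.1 -24.4]
(np.int64(290), np.int64(243)) [140 107  59] [ -0.3 -21.5]
(np.int64(301), np.int64(243)) [140 102  54] [ 8.8 11.1]
(np.int64(302), np.int64(243)) [171 132  71] [ 9.6 14. ]
(np.int64(290), np.int64(244)) [151 115  63] [  3.3 -22.5]
(np.int64(291), np.int64(244)) [127  99  58] [  4.2 -19.5]
(np.int64(300), np.int64(244)) [116  89  60] [11.6  7. ]
(np.int64(301), np.int64(244)
[... 3348 characters left out ...]
95), np.int64(247)) [141 105  60] [ 18.3 -10.9]
(np.int64(296), np.int64(247)) [133  89  55] [19.1 -8. ]
(np.int64(297), np.int64(247)) [142  71  51] [19.9 -5.1]
(np.int64(298), np.int64(247)) [151  83  52] [20.7 -2.1]
(np.int64(299), np.int64(247)) [148 103  58] [21.5  0.8]
(np.int64(300), np.int64(247)) [132 104  66] [22.4  3.7]
(np.int64(294), np.int64(248)) [152 122  78] [ 21.  -14.9]
(np.int64(295), np.int64(248)) [145 112  65] [ 21.8 -12. ]
(np.int64(296), np.int64(248)) [140  99  60] [22.6 -9.1]
(np.int64(297), np.int64(248)) [143  90  63] [23.5 -6.1]
(np.int64(298), np.int64(248)) [142  92  68] [24.3 -3.2]
(np.int64(299), np.int64(248)) [128  97  71] [25.1 -0.3]
(576, 396, 3) 296 233
```

```bash
cat > mark.py <<'E'
from h import *
s=arm.read_state(); print(s['t'],'u',np.degrees(s['ee_rot'][2])-180)
im=0
for k in range(4): b=snap('scene'); im=im+b['img'].astype(float)/4
R=im[:,:,0]-.5*(im[:,:,1]+im[:,:,2]); W=im[:,:,0]/(im[:,:,1]+1)
for y in range(239,250):
    r=np.clip(W[y,292:305]-1.37,0,None); print(y,np.round(W[y,292:305],2),round((r*np.arange(292,305)).sum()/max(r.sum(),1e-6),2))
N=np.array([.6365,.0328])
for th in (-1.4,3,8,13):
    d=np.array([np.cos(np.radians(th)),np.sin(np.radians(th))])
    print(th,*[np.round(proj(b,[*(N+r*d),z])[0],1) for r,z in ((.011,.061),(.015,.061),(.0155,.053),(.0155,.046),(.020,.044))])
E
python3 mark.py
```

```text
24.95 u -26.39373831105746
239 [1.03 1.09 1.18 1.21 1.2  1.21 1.13 1.06 1.05 1.05 1.02 1.03 1.02] 0.0
240 [1.04 1.05 1.13 1.2  1.26 1.27 1.15 1.04 1.03 1.03 1.03 1.02 1.02] 0.0
241 [1.01 1.04 1.07 1.16 1.32 1.53 1.3  1.06 1.03 1.03 1.02 1.03 1.02] 297.0
242 [1.02 1.01 1.03 1.1  1.26 1.69 1.54 1.1  1.01 1.02 1.03 1.02 1.02] 297.35
243 [1.05 1.01 1.01 1.05 1.18 1.59 1.66 1.14 1.02 1.02 1.02 1.02 1.02] 297.57
244 [1.13 1.03 1.01 1.02 1.13 1.43 1.46 1.13 1.04 1.02 1.02 1.01 1.02] 297.61
245 [1.26 1.17 1.09 1.06 1.19 1.55 1.49 1.26 1.18 1.04 1.01 1.01 1.02] 297.4
246 [1.31 1.3  1.24 1.21 1.4  1.91 1.67 1.37 1.25 1.08 1.02 1.02 1.02] 297.31
247 [1.26 1.31 1.31 1.31 1.51 1.95 1.79 1.42 1.26 1.08 1.02 1.01 1.02] 297.33
248 [1.13 1.19 1.23 1.27 1.39 1.58 1.51 1.3  1.15 1.06 1.02 1.01 1.02] 297.32
249 [1.04 1.06 1.1  1.14 1.18 1.19 1.15 1.09 1.05 1.02 1.02 1.02 1.02] 0.0
-1.4 [297.7 242.2] [298.1 243.3] [298.1 245. ] [298.  246.3] [298.4 247.8]
3 [298.  242.2] [298.5 243.2] [298.5 244.9] [298.4 246.2] [298.9 247.7]
8 [298.3 242.1] [298.9 243.1] [298.9 244.7] [298.8 246.1] [299.4 247.6]
13 [298.6 242. ] [299.2 242.9] [299.3 244.6] [299.2 245.9] [299.9 247.4]
```

{"name": "jog_arm", "arguments": {"commands": [{"delta_pos": [-0.0001,0.0056,0],"turn": [0,0,0.0125],"fingers": 0.1},{"delta_pos": [-0.0003,0.0112,0],"turn": [0,0,0.025],"fingers": 0.1},{"delta_pos": [-0.0003,0.0112,0],"turn": [0,0,0.025],"fingers": 0.1}]}}

```text
t: 25.45
position: [0.5431, 0.0848, 0.2248]
ee_rot: [-3.141, 0.001, 2.628]
wrist_force: [2.9, -4.5, -3.4]
opening: 0.208
grip_force: 59.4
```

```bash
python3 - <<'E'
from h import *
s=arm.read_state(); print(s['position'],s['wrist_force'],s['moment'])
E
python3 mark.py
```

```text
[0.54309997 0.08484346 0.22483478] [ 2.884872   -4.49744934 -3.4159151 ] [-0.94333143 -0.51866326 -0.08807876]
25.45 u -29.407528058584177
239 [1.03 1.08 1.18 1.2  1.22 1.19 1.14 1.07 1.05 1.06 1.03 1.02 1.03] 0.0
240 [1.03 1.07 1.13 1.19 1.27 1.3  1.17 1.05 1.03 1.04 1.03 1.02 1.03] 0.0
241 [1.02 1.04 1.08 1.16 1.38 1.57 1.31 1.07 1.03 1.03 1.03 1.03 1.03] 296.94
242 [1.03 1.02 1.04 1.1  1.32 1.72 1.41 1.08 1.02 1.03 1.03 1.02 1.02] 297.11
243 [1.06 1.01 1.02 1.07 1.22 1.67 1.43 1.06 1.01 1.02 1.03 1.03 1.02] 297.17
244 [1.13 1.04 1.01 1.03 1.19 1.58 1.36 1.07 1.02 1.03 1.02 1.02 1.02] 297.0
245 [1.25 1.18 1.09 1.06 1.22 1.63 1.46 1.21 1.12 1.03 1.02 1.01 1.02] 297.26
246 [1.32 1.3  1.25 1.21 1.43 1.94 1.69 1.36 1.22 1.05 1.01 1.02 1.02] 297.28
247 [1.27 1.3  1.3  1.31 1.52 1.97 1.8  1.43 1.25 1.06 1.01 1.02 1.03] 297.33
248 [1.12 1.19 1.23 1.27 1.4  1.57 1.53 1.32 1.16 1.04 1.01 1.02 1.02] 297.35
249 [1.03 1.06 1.1  1.14 1.18 1.19 1.15 1.1  1.05 1.02 1.01 1.02 1.01] 0.0
-1.4 [297.7 242.2] [298.1 243.3] [298.1 245. ] [298.  246.3] [298.4 247.8]
3 [298.  242.2] [298.5 243.2] [298.5 244.9] [298.4 246.2] [298.9 247.7]
8 [298.3 242.1] [298.9 243.1] [298.9 244.7] [298.8 246.1] [299.4 247.6]
13 [298.6 242. ] [299.2 242.9] [299.3 244.6] [299.2 245.9] [299.9 247.4]
```

{"name": "jog_arm", "arguments": {"commands": [{"delta_pos": [-0.0001,0.0056,0],"turn": [0,0,0.0125],"fingers": 0.1},{"delta_pos": [-0.0002,0.0094,0],"turn": [0,0,0.0208],"fingers": 0.1},{"delta_pos": [-0.0002,0.0094,0],"turn": [0,0,0.0208],"fingers": 0.1}]}}

```text
t: 25.95
position: [0.545, 0.0888, 0.2246]
ee_rot: [-3.14, 0.0, 2.585]
wrist_force: [2.1, -5.2, -2.2]
opening: 0.208
grip_force: 59.5
```

```bash
python3 - <<'E'
from h import *
s=arm.read_state(); print(s['position'],s['wrist_force'],s['moment'])
E
python3 mark.py|sed -n '1p;4,7p'
```

```text
[0.54500761 0.08877526 0.2245925 ] [ 2.14126603 -5.239172   -2.16235972] [-1.01858479 -0.30957954  0.10231558]
25.95 u -31.88053079531366
241 [1.02 1.04 1.07 1.15 1.36 1.59 1.26 1.05 1.04 1.03 1.02 1.03 1.03] 297.0
242 [1.02 1.02 1.04 1.1  1.32 1.73 1.38 1.06 1.03 1.03 1.02 1.03 1.02] 297.03
243 [1.06 1.01 1.02 1.07 1.23 1.68 1.42 1.06 1.02 1.02 1.03 1.02 1.03] 297.14
244 [1.14 1.04 1.01 1.04 1.19 1.57 1.37 1.07 1.02 1.02 1.02 1.02 1.03] 297.0
```

{"name": "jog_arm", "arguments": {"commands": [{"delta_pos": [-0.0001,0.0056,0],"turn": [0,0,0.0125],"fingers": 0.1},{"delta_pos": [-0.0002,0.0094,0],"turn": [0,0,0.0208],"fingers": 0.1},{"delta_pos": [-0.0002,0.0094,0],"turn": [0,0,0.0208],"fingers": 0.1}]}}

```text
t: 26.45
position: [0.5471, 0.0927, 0.2244]
ee_rot: [-3.139, -0.001, 2.542]
wrist_force: [0.2, -5.2, -2.8]
opening: 0.209
grip_force: 59.5
```

```bash
python3 - <<'E'
from h import *
s=arm.read_state(); print(s['position'],s['wrist_force'],s['moment'])
E
python3 mark.py|sed -n '1p;4,7p'
```

```text
[0.54713467 0.09271384 0.22437484] [ 0.19322493 -5.16989012 -2.80715644] [-1.00531756 -0.14474186  0.18552121]
26.45 u -34.35662759082291
241 [1.02 1.04 1.07 1.16 1.42 1.6  1.29 1.06 1.03 1.04 1.03 1.03 1.03] 296.83
242 [1.03 1.02 1.04 1.12 1.41 1.78 1.38 1.07 1.02 1.03 1.03 1.02 1.02] 296.93
243 [1.05 1.01 1.02 1.08 1.31 1.79 1.43 1.07 1.02 1.02 1.03 1.02 1.01] 297.13
244 [1.13 1.03 1.01 1.03 1.22 1.61 1.37 1.06 1.02 1.02 1.02 1.02 1.01] 297.01
```

Run:
```python
from h import *
w=snap('wrist'); b=snap('scene'); a=snap('top')
T=pose()
m=arm.silhouettes(w,'wrench'); print([(x['p'],x['mask'].sum()) for x in m])
if m:
    M=m[0]['mask']; ys,xs=np.nonzero(M); P=onz(w,np.c_[xs,ys],.058); 
    Q=(np.c_[P,np.ones(len(P))]@np.linalg.inv(T).T)[:,:2]
    for lo in np.arange(.0,.15,.02):
        s=(Q[:,0]>lo)&(Q[:,0]<lo+.02)
        if s.sum()>5: print(round(lo,2),np.round([Q[s,1].min(),Q[s,1].mean(),Q[s,1].max()],4))
u,v=proj(b,[.59,.06,.055])[0].astype(int)
A=cv2.resize(b['img'][v-40:v+40,u-50:u+50],(400,320),interpolation=cv2.INTER_CUBIC)
u,v=proj(a,[.59,.05,.055])[0].astype(int)
C=cv2.resize(a['img'][v-40:v+40,u-50:u+50],(400,320),interpolation=cv2.INTER_CUBIC)
W=cv2.resize(w['img'],(373,280))
o=np.zeros((600,800,3),np.uint8); o[:320,:400]=A; o[:320,400:]=C; o[320:,:373]=W
cv2.imwrite('pics/fin.png',np.clip(o[:,:,::-1]*1.3,0,255).astype(np.uint8))
```

```text
[(0.68, np.int64(19239))]
0.0 [-0.0091  0.0009  0.0108]
0.02 [-0.0094  0.0007  0.0107]
0.04 [-0.0094  0.0005  0.0104]
0.06 [-0.0096  0.0003  0.0104]
0.08 [-0.0099  0.0002  0.0105]
0.1 [-0.0138  0.      0.0142]
```

View pics/fin.png

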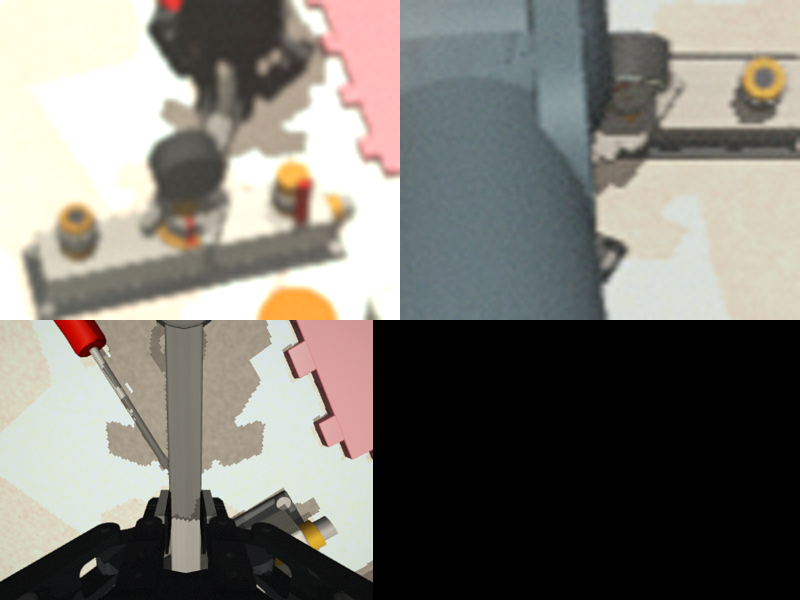

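The scene crop shows the red marks in line at (190,235) with the wrench head round the nut, and the wrist view shows the wrench not slipping in the grip. Torque at the nut has risen 0.18→0.46→0.64 N m with almost no further turn, so it is at its stop. I press a little more to be sure.

{"name": "jog_arm", "arguments": {"commands": [{"delta_pos": [-0.0001,0.0056,0],"turn": [0,0,0.0125],"fingers": 0.1},{"delta_pos": [-0.0002,0.0112,0],"turn": [0,0,0.025],"fingers": 0.1},{"delta_pos": [-0.0002,0.0112,0],"turn": [0,0,0.025],"fingers": 0.1}]}}

```text
t: 27.15
position: [0.5503, 0.0973, 0.2243]
ee_rot: [-3.139, -0.001, 2.489]
wrist_force: [0.4, -5.4, -2.5]
opening: 0.212
grip_force: 59.5
```

```bash
python3 - <<'E'
from h import *
s=arm.read_state(); r=s['position'][:2]-np.array([.6365,.0328]); F=s['wrist_force']
print(s['position'],F,s['moment'],'Mnut',r[0]*F[1]-r[1]*F[0]+s['moment'][2])
E
python3 mark.py|sed -n '1p;4,7p'
```

```text
[0.5503479  0.09734444 0.22431377] [ 0.39374734 -5.43215691 -2.45390251] [-1.09593807 -0.10092683  0.19683527] Mnut 0.6394127875293993
27.15 u -37.37323062562382
241 [1.02 1.03 1.07 1.16 1.37 1.59 1.28 1.05 1.02 1.03 1.03 1.03 1.03] 296.98
242 [1.03 1.03 1.04 1.11 1.33 1.76 1.39 1.07 1.02 1.02 1.02 1.02 1.03] 297.05
243 [1.04 1.02 1.02 1.07 1.24 1.72 1.44 1.06 1.02 1.02 1.03 1.02 1.02] 297.17
244 [1.12 1.04 1.02 1.03 1.21 1.62 1.38 1.06 1.02 1.02 1.02 1.03 1.02] 297.04
```

```bash
cat > ing.py <<'E'
from h import *
w=snap('wrist'); T=pose()
m=arm.silhouettes(w,'wrench'); M=m[0]['mask']; ys,xs=np.nonzero(M); zz=T[2,3]-.166
P=onz(w,np.c_[xs,ys],zz); Q=(np.c_[P,np.ones(len(P))]@np.linalg.inv(T).T)[:,:2]
L=[]
for lo in np.arange(.0,.1,.01):
    s=(Q[:,0]>lo)&(Q[:,0]<lo+.01)
    if s.sum()>5: L.append((lo+.005,(Q[s,1].min()+Q[s,1].max())/2))
L=np.array(L); k=np.polyfit(L[:,0],L[:,1],1); print('in-grip slope deg',np.degrees(k[0]),'offset at 0 mm',k[1]*1000, m[0]['p'])
s=(Q[:,0]>.1); print('ring end max x',Q[:,0].max())
E
python3 ing.py
```

```text
in-grip slope deg -0.5837558583902799 offset at 0 mm 0.9471513357827824 0.9
ring end max x 0.1045121056855921
```

{"name": "jog_arm", "arguments": {"commands": [{"delta_pos": [-0.0008,-0.0187,0],"turn": [0,0,-0.0417],"fingers": 0.1},{"delta_pos": [-0.0033,-0.0373,0],"turn": [0,0,-0.0833],"fingers": 0.1},{"delta_pos": [-0.0055,-0.048,0],"turn": [0,0,-0.1083],"fingers": 0.1},{"delta_pos": [-0.0055,-0.048,0],"turn": [0,0,-0.1083],"fingers": 0.1}]}}

```text
t: 27.85
position: [0.5382, 0.0768, 0.2247]
ee_rot: [3.14, -0.001, 2.715]
wrist_force: [1.2, -1.0, -2.3]
opening: 0.213
grip_force: 59.5
```

```bash
python3 - <<'E'
from h import *
s=arm.read_state(); r=s['position'][:2]-np.array([.6365,.0328]); F=s['wrist_force']
print(s['position'],F,s['moment'],'Mnut',r[0]*F[1]-r[1]*F[0]+s['moment'][2])
E
python3 mark.py|sed -n '1p;4,7p'; python3 ing.py
```

```text
[0.53823295 0.07684084 0.22472397] [ 1.23868457 -0.98335078 -2.29225882] [-0.40098564 -0.17602835 -0.17965657] Mnut -0.13757831184486294
27.85 u -24.450106307560475
241 [1.02 1.03 1.06 1.09 1.2  1.42 1.42 1.1  1.01 1.02 1.03 1.02 1.02] 297.49
242 [1.03 1.01 1.04 1.06 1.15 1.45 1.61 1.21 1.04 1.02 1.02 1.02 1.02] 297.74
243 [1.06 1.01 1.02 1.04 1.1  1.32 1.67 1.35 1.06 1.02 1.03 1.02 1.02] 298.0
244 [1.14 1.04 1.01 1.01 1.04 1.18 1.49 1.35 1.12 1.04 1.02 1.02 1.02] 298.0
in-grip slope deg 0.19763756921381598 offset at 0 mm 0.8358855950706425 0.81
ring end max x 0.10437880879392358
```

{"name": "jog_arm", "arguments": {"commands": [{"delta_pos": [-0.0003,0.0113,0],"turn": [0,0,0.025],"fingers": 0.1},{"delta_pos": [-0.0012,0.0225,0],"turn": [0,0,0.05],"fingers": 0.1},{"delta_pos": [-0.0025,0.033,0],"turn": [0,0,0.0733],"fingers": 0.1},{"delta_pos": [-0.0036,0.0392,0],"turn": [0,0,0.0875],"fingers": 0.1},{"delta_pos": [-0.0036,0.0392,0],"turn": [0,0,0.0875],"fingers": 0.1}]}}

```text
t: 28.65
position: [0.5482, 0.0943, 0.2244]
ee_rot: [-3.14, -0.0, 2.532]
wrist_force: [0.6, -3.7, -2.9]
opening: 0.208
grip_force: 59.5
```

```bash
cat > st.py <<'E'
from h import *
s=arm.read_state(); r=s['position'][:2]-np.array([.6365,.0328]); F=s['wrist_force']
th=np.pi+s['ee_rot'][2]; u=np.array([np.cos(th),np.sin(th)]); n=np.array([-u[1],u[0]])
print(s['position'],'F',F,'Fu,Fn',F[:2]@u,F[:2]@n,'Mnut',r[0]*F[1]-r[1]*F[0]+s['moment'][2])
E
cat >> mark.py <<'E'
# nut mark angle: fit of centre line; collar mark gives the pixel offset
from scipy.optimize import minimize
def cen(y):
    x=np.arange(293,305); r=np.clip(W[y,293:305]-1.2,0,None); return (r*x).sum()/r.sum()
off=np.mean([cen(y) for y in (247,248)])-proj(b,[*(N+.0205*np.array([np.cos(-.0245),np.sin(-.0245)])),.044])[0][0]
out=[]
for y in (241,242,243):
    best=None
    for th in np.arange(-25,40,.5):
        d=np.array([np.cos(np.radians(th)),np.sin(np.radians(th))])
        L=np.array([proj(b,[*(N+r*d),.061])[0] for r in (.006,.010,.0165)])
        x=np.interp(y,L[:,1],L[:,0])+off; e=abs(x-cen(y))
        if best is None or e<best[0]: best=(e,th)
    out.append(best[1])
print('mark angles rel. home',np.array(out)+1.4)
E
python3 st.py; python3 mark.py|tail -1
```

```text
[0.5481506  0.09432416 0.22442183] F [ 0.64906824 -3.65876227 -2.85404834] Fu,Fn 2.6262532008929838 -2.628806770729108 Mnut 0.17438609942169092
mark angles rel. home [22.9 12.9  7.9]
```

{"name": "jog_arm", "arguments": {"commands": [{"delta_pos": [-0.0001,0.0075,0],"turn": [0,0,0.0167],"fingers": 0.1},{"delta_pos": [-0.0003,0.0112,0],"turn": [0,0,0.025],"fingers": 0.1},{"delta_pos": [-0.0003,0.0112,0],"turn": [0,0,0.025],"fingers": 0.1}]}}

```text
t: 29.15
position: [0.5509, 0.098, 0.2242]
ee_rot: [-3.138, -0.0, 2.48]
wrist_force: [-1.6, -6.2, -2.0]
opening: 0.21
grip_force: 59.6
```

```bash
python3 st.py; python3 mark.py|sed -n '1p;4,7p;$p'; python3 ing.py
```

```text
[0.55086877 0.098046   0.22424788] F [-1.56185801 -6.19350326 -1.97861987] Fu,Fn 2.5718379469772215 -5.84675402851644 Mnut 0.9578629177703674
29.15 u -37.89703910774199
241 [1.03 1.05 1.07 1.16 1.39 1.58 1.27 1.06 1.02 1.03 1.02 1.03 1.03] 296.93
242 [1.03 1.01 1.04 1.1  1.34 1.76 1.37 1.07 1.02 1.02 1.03 1.02 1.03] 297.0
243 [1.04 1.01 1.02 1.07 1.23 1.72 1.42 1.05 1.02 1.02 1.03 1.03 1.02] 297.12
244 [1.12 1.04 1.01 1.04 1.19 1.58 1.34 1.04 1.01 1.02 1.02 1.02 1.02] 297.0
mark angles rel. home [21.9 12.4  7.9]
in-grip slope deg -0.7860226218850457 offset at 0 mm 0.8659459226525597 0.87
ring end max x 0.10455113843095071
```

{"name": "jog_arm", "arguments": {"commands": [{"delta_pos": [-0.0001,-0.0056,0],"turn": [0,0,-0.0125],"fingers": 0.1},{"delta_pos": [-0.0002,-0.0112,0],"turn": [0,0,-0.025],"fingers": 0.1},{"delta_pos": [-0.0002,-0.0112,0],"turn": [0,0,-0.025],"fingers": 0.1}]}}

```text
t: 29.75
position: [0.5481, 0.0941, 0.2247]
ee_rot: [3.141, -0.001, 2.532]
wrist_force: [0.2, -2.9, -2.9]
opening: 0.212
grip_force: 59.5
```

```bash
python3 st.py; python3 mark.py|sed -n '1p;4,7p'
```

```text
[0.54808527 0.09407859 0.2247231 ] F [ 0.17803079 -2.91723822 -2.86693929] Fu,Fn 1.8169415205308361 -2.289256937750652 Mnut 0.1391100816777296
29.75 u -34.94612270014821
241 [1.03 1.02 1.07 1.16 1.4  1.6  1.27 1.05 1.02 1.03 1.02 1.02 1.03] 296.88
242 [1.03 1.02 1.04 1.11 1.38 1.8  1.38 1.07 1.02 1.02 1.03 1.03 1.02] 297.01
243 [1.05 1.01 1.02 1.07 1.29 1.78 1.43 1.06 1.01 1.02 1.02 1.02 1.02] 297.13
244 [1.13 1.04 1.01 1.03 1.23 1.61 1.36 1.07 1.02 1.02 1.03 1.02 1.02] 297.0
```

{"name": "jog_arm", "arguments": {"commands": [{"delta_pos": [-0.0001,-0.0056,0],"turn": [0,0,-0.0125],"fingers": 0.1},{"delta_pos": [-0.0001,-0.0056,0],"turn": [0,0,-0.0125],"fingers": 0.1}]}}

```text
t: 30.15
position: [0.5467, 0.092, 0.2247]
ee_rot: [3.141, -0.001, 2.558]
wrist_force: [-0.8, 0.2, -2.4]
opening: 0.207
grip_force: 59.5
```

```bash
python3 st.py; python3 mark.py|sed -n '1p;4,7p'
```

```text
[0.54667194 0.09204304 0.22468092] F [-0.78673081  0.22516896 -2.41809124] Fu,Fn -0.7805258250901951 -0.2458167203787431 Mnut -0.2396778255688973
30.15 u -33.452726538382365
241 [1.03 1.03 1.08 1.17 1.38 1.61 1.33 1.06 1.03 1.04 1.03 1.03 1.02] 296.96
242 [1.02 1.01 1.03 1.11 1.32 1.78 1.51 1.09 1.02 1.02 1.02 1.02 1.03] 297.25
243 [1.05 1.01 1.02 1.06 1.22 1.7  1.59 1.1  1.02 1.03 1.03 1.02 1.02] 297.4
244 [1.13 1.04 1.01 1.04 1.17 1.52 1.42 1.08 1.01 1.02 1.02 1.02 1.01] 297.25
```

{"name": "jog_arm", "arguments": {"commands": [{"delta_pos": [-0.0001,0.0056,0],"turn": [0,0,0.0125],"fingers": 0.1},{"delta_pos": [-0.0002,0.0112,0],"turn": [0,0,0.025],"fingers": 0.1},{"delta_pos": [-0.0002,0.0112,0],"turn": [0,0,0.025],"fingers": 0.1}]}}

```text
t: 30.65
position: [0.5495, 0.0963, 0.2244]
ee_rot: [-3.14, -0.0, 2.506]
wrist_force: [-1.4, -4.5, -2.0]
opening: 0.208
grip_force: 59.5
```

```bash
python3 st.py; python3 mark.py|sed -n '1p;4,7p'
```

```text
[0.54953501 0.09629104 0.22442057] F [-1.42025443 -4.48404151 -2.03826293] Fu,Fn 1.5186593984204044 -4.451676602579952 Mnut 0.5043887431177438
30.65 u -36.41156335180031
241 [1.03 1.04 1.07 1.16 1.38 1.62 1.3  1.06 1.03 1.03 1.03 1.03 1.02] 296.96
242 [1.03 1.02 1.05 1.1  1.31 1.74 1.42 1.07 1.02 1.03 1.03 1.02 1.02] 297.12
243 [1.06 1.01 1.03 1.06 1.22 1.68 1.44 1.06 1.02 1.02 1.02 1.02 1.02] 297.19
244 [1.14 1.03 1.01 1.04 1.18 1.57 1.36 1.05 1.01 1.02 1.02 1.02 1.03] 297.0
```

{"name": "jog_arm", "arguments": {"commands": [{"delta_pos": [0.006,0,0],"turn": [0,0,0],"fingers": 0.1},{"delta_pos": [0.012,0,0],"turn": [0,0,0],"fingers": 0.1},{"delta_pos": [0.018,0,0],"turn": [0,0,0],"fingers": 0.1}]}}

```text
t: 31.15
position: [0.5474, 0.0988, 0.2266]
ee_rot: [-3.14, 0.017, 2.502]
wrist_force: [14.0, -20.2, -8.1]
opening: 0.207
grip_force: 59.0
```

```bash
python3 st.py; python3 mark.py|sed -n '1p;4,7p'
```

```text
[0.54738168 0.09884436 0.22660031] F [ 14.01567012 -20.22446703  -8.06859738] Fu,Fn 23.313009306641547 -7.872208886853985 Mnut 0.7779538079313681
31.15 u -36.61930737080658
241 [1.03 1.03 1.07 1.17 1.38 1.58 1.28 1.05 1.03 1.03 1.02 1.02 1.02] 296.96
242 [1.03 1.02 1.04 1.12 1.34 1.76 1.39 1.07 1.02 1.02 1.02 1.03 1.03] 297.05
243 [1.05 1.01 1.03 1.07 1.27 1.72 1.42 1.07 1.01 1.02 1.03 1.02 1.03] 297.13
244 [1.12 1.04 1.01 1.03 1.22 1.6  1.36 1.05 1.02 1.02 1.02 1.03 1.02] 297.0
```

{"name": "jog_arm", "arguments": {"commands": [{"delta_pos": [0.002,-0.0045,0],"turn": [0,0,-0.01],"fingers": 0.1},{"delta_pos": [0.004,-0.0075,0],"turn": [0,0,-0.0167],"fingers": 0.1},{"delta_pos": [0.006,-0.0075,0],"turn": [0,0,-0.0167],"fingers": 0.1}]}}

```text
t: 31.65
position: [0.5452, 0.0975, 0.2277]
ee_rot: [3.139, 0.021, 2.537]
wrist_force: [17.8, -18.1, -8.2]
opening: 0.211
grip_force: 58.8
```

```bash
python3 st.py; python3 mark.py|sed -n '1p;4,7p'; python3 ing.py
```

```text
[0.54515217 0.09745531 0.2277022 ] F [ 17.75561791 -18.06865383  -8.24821573] Fu,Fn 24.8805719697175 -4.763964432756462 Mnut 0.30131782359587883
31.65 u -34.66122729949558
241 [1.03 1.03 1.08 1.16 1.38 1.59 1.27 1.06 1.03 1.03 1.03 1.02 1.03] 296.95
242 [1.03 1.02 1.04 1.11 1.34 1.77 1.37 1.06 1.02 1.02 1.03 1.02 1.02] 297.01
243 [1.06 1.01 1.03 1.07 1.24 1.71 1.43 1.06 1.01 1.03 1.02 1.02 1.02] 297.15
244 [1.13 1.04 1.02 1.04 1.21 1.58 1.36 1.06 1.02 1.02 1.02 1.02 1.01] 297.0
in-grip slope deg 1.1981738691115715 offset at 0 mm 0.7237062975290627 0.83
ring end max x 0.10392991759726616
```

{"name": "jog_arm", "arguments": {"commands": [{"delta_pos": [0.01,0.004,0],"turn": [0,0,0.01],"fingers": 0.1},{"delta_pos": [0.014,-0.002,0],"turn": [0,0,-0.005],"fingers": 0.1},{"delta_pos": [0.018,0.002,0],"turn": [0,0,0.005],"fingers": 0.1},{"delta_pos": [0.018,-0.002,0],"turn": [0,0,-0.005],"fingers": 0.1}]}}

```text
t: 32.35
position: [0.5389, 0.1012, 0.2287]
ee_rot: [3.139, 0.026, 2.546]
wrist_force: [17.1, -21.4, -7.6]
opening: 0.211
grip_force: 59.1
```

```bash
python3 st.py; python3 mark.py|sed -n '1p;4,7p'
python3 - <<'E'
from h import *
w=snap('wrist'); save(w,'x.png'); print(arm.read_state()['ee_rot'])
# ring: look for ring hole / handle end; rows of bright/edge profile along image column of handle
g=cv2.cvtColor(w['img'],cv2.COLOR_RGB2GRAY); print(g[0:60:4,278])
E
```

```text
[0.53887034 0.10118461 0.22868816] F [ 17.10770435 -21.40686957  -7.58384478] Fu,Fn 26.174345423697943 -8.113646183164452 Mnut 0.4004460729681989
32.35 u -34.1466037449396
241 [1.03 1.04 1.07 1.16 1.38 1.58 1.28 1.05 1.03 1.03 1.02 1.03 1.02] 296.97
242 [1.02 1.02 1.05 1.12 1.39 1.77 1.37 1.07 1.02 1.02 1.02 1.02 1.03] 296.96
243 [1.04 1.01 1.02 1.07 1.33 1.79 1.43 1.06 1.01 1.02 1.02 1.02 1.02] 297.12
244 [1.13 1.03 1.01 1.04 1.23 1.62 1.35 1.06 1.02 1.02 1.02 1.02 1.01] 297.0
[3.13998851 0.0255272  2.54550372]
[93 81 93 70 86 78 61 92 92 94 95 93 94 93 94]
```

```bash
cat > ring.py <<'E'
from h import *
w=snap('wrist'); T=pose(); m=arm.silhouettes(w,'wrench'); ys,xs=np.nonzero(m[0]['mask'])
for y in range(0,60,6):
    s=xs[ys==y]; print(y,(s.min(),s.max(),len(s)) if len(s) else None,end=' ')
E
python3 ring.py
python3 - <<'E'
import cv2; print()
E
```

```text
0 (np.int64(234), np.int64(333), 100) 6 (np.int64(238), np.int64(329), 92) 12 (np.int64(242), np.int64(325), 84) 18 (np.int64(250), np.int64(317), 68) 24 (np.int64(254), np.int64(312), 59) 30 (np.int64(254), np.int64(312), 59) 36 (np.int64(254), np.int64(312), 59) 42 (np.int64(254), np.int64(311), 58) 48 (np.int64(254), np.int64(311), 58) 54 (np.int64(254), np.int64(311), 58)
```

{"name": "jog_arm", "arguments": {"commands": [{"delta_pos": [0.003,-0.004,0],"turn": [0,0,-0.009],"fingers": 0.1},{"delta_pos": [0.006,-0.007,0],"turn": [0,0,-0.016],"fingers": 0.1}]}}

```text
t: 32.9
position: [0.5349, 0.0995, 0.2289]
ee_rot: [3.14, 0.028, 2.579]
wrist_force: [23.0, -21.0, -7.5]
opening: 0.204
grip_force: 58.9
```

```bash
python3 st.py; python3 mark.py|sed -n '1p;4,7p';python3 ring.py
```

```text
[0.5349283  0.09953161 0.22886786] F [ 23.04397786 -21.04695919  -7.54805623] Fu,Fn 30.716686377864608 -5.521284690775834 Mnut 0.2260295388187451
32.9 u -32.21663746503515
241 [1.02 1.03 1.07 1.15 1.35 1.58 1.29 1.06 1.03 1.03 1.03 1.02 1.03] 297.0
242 [1.02 1.03 1.04 1.1  1.31 1.72 1.4  1.08 1.02 1.02 1.02 1.02 1.03] 297.08
243 [1.03 1.01 1.02 1.06 1.23 1.67 1.43 1.06 1.01 1.02 1.02 1.02 1.03] 297.17
244 [1.13 1.03 1.02 1.03 1.19 1.55 1.35 1.09 1.04 1.03 1.02 1.02 1.02] 297.0
0 (np.int64(237), np.int64(338), 102) 6 (np.int64(240), np.int64(334), 95) 12 (np.int64(243), np.int64(330), 88) 18 (np.int64(250), np.int64(325), 76) 24 (np.int64(256), np.int64(316), 61) 30 (np.int64(256), np.int64(315), 60) 36 (np.int64(256), np.int64(314), 59) 42 (np.int64(256), np.int64(314), 59) 48 (np.int64(256), np.int64(314), 59) 54 (np.int64(256), np.int64(313), 58)
```

{"name": "jog_arm", "arguments": {"commands": [{"delta_pos": [0.001,-0.006,0],"turn": [0,0,-0.0125],"fingers": 0.1},{"delta_pos": [0.002,-0.012,0],"turn": [0,0,-0.025],"fingers": 0.1}]}}

```text
t: 33.4
position: [0.5299, 0.0957, 0.2285]
ee_rot: [3.14, 0.024, 2.633]
wrist_force: [15.6, -15.3, -5.4]
opening: 0.208
grip_force: 59.2
```

```bash
python3 st.py; python3 mark.py|sed -n '1p;4,7p';python3 ring.py; python3 ing.py
```

```text
[0.52989428 0.09567517 0.22850887] F [ 15.57935321 -15.27898707  -5.43020372] Fu,Fn 21.049349057955343 -5.75226881810578 Mnut 0.20932958794191137
33.4 u -29.15797250326787
241 [1.02 1.04 1.07 1.15 1.37 1.59 1.29 1.06 1.03 1.03 1.02 1.02 1.03] 297.0
242 [1.02 1.02 1.04 1.1  1.31 1.73 1.4  1.08 1.02 1.02 1.02 1.02 1.02] 297.08
243 [1.04 1.02 1.02 1.06 1.24 1.68 1.43 1.06 1.01 1.01 1.02 1.02 1.02] 297.17
244 [1.14 1.03 1.01 1.04 1.19 1.55 1.37 1.09 1.07 1.05 1.02 1.02 1.02] 297.0
0 (np.int64(237), np.int64(340), 104) 6 (np.int64(240), np.int64(336), 97) 12 (np.int64(244), np.int64(331), 88) 18 (np.int64(249), np.int64(327), 79) 24 (np.int64(257), np.int64(318), 62) 30 (np.int64(258), np.int64(315), 58) 36 (np.int64(258), np.int64(315), 58) 42 (np.int64(258), np.int64(315), 58) 48 (np.int64(258), np.int64(314), 57) 54 (np.int64(257), np.int64(314), 58) in-grip slope deg 1.8801805516248287 offset at 0 mm 0.6650384561499462 0.6
ring end max x 0.10383457554079156
```

{"name": "jog_arm", "arguments": {"commands": [{"delta_pos": [0.004,-0.006,0],"turn": [0,0,-0.0125],"fingers": 0.1},{"delta_pos": [0.008,-0.012,0],"turn": [0,0,-0.025],"fingers": 0.1},{"delta_pos": [0.012,-0.014,0],"turn": [0,0,-0.03],"fingers": 0.1}]}}

```text
t: 34.1
position: [0.513, 0.0961, 0.2249]
ee_rot: [3.139, -0.001, 2.7]
wrist_force: [-0.1, 0.6, -3.1]
opening: 0.207
grip_force: 59.4
```

```bash
python3 st.py; python3 mark.py|sed -n '1p;4,7p';python3 ring.py; python3 ing.py
```

```text
[0.5129823  0.09606916 0.22493391] F [-0.0556207   0.64327231 -3.05993486] Fu,Fn -0.3249608851350997 0.557936693541429 Mnut -0.10952095099387385
34.1 u -25.276142086565443
241 [1.02 1.03 1.07 1.16 1.38 1.58 1.27 1.06 1.05 1.15 1.24 1.17 1.04] 296.96
242 [1.03 1.01 1.05 1.1  1.38 1.76 1.37 1.07 1.06 1.23 1.29 1.22 1.08] 296.98
243 [1.05 1.01 1.03 1.07 1.29 1.73 1.41 1.06 1.12 1.29 1.31 1.2  1.06] 297.1
244 [1.14 1.03 1.01 1.03 1.19 1.58 1.35 1.11 1.22 1.32 1.29 1.14 1.03] 297.0
0 (np.int64(232), np.int64(335), 104) 6 (np.int64(236), np.int64(331), 96) 12 (np.int64(240), np.int64(328), 89) 18 (np.int64(244), np.int64(323), 80) 24 (np.int64(252), np.int64(315), 64) 30 (np.int64(254), np.int64(311), 58) 36 (np.int64(253), np.int64(311), 59) 42 (np.int64(254), np.int64(311), 58) 48 (np.int64(254), np.int64(310), 57) 54 (np.int64(254), np.int64(310), 57) in-grip slope deg 1.0164429619786484 offset at 0 mm 0.8057175513996502 0.79
ring end max x 0.10441966224912297
```

It came free with the nut still home and no force on the tool. Retract, lift, and carry the wrench to the mat.

{"name": "jog_arm", "arguments": {"commands": [{"delta_pos": [0.03,0,0],"turn": [0,0,0],"fingers": 0.1},{"delta_pos": [0.07,0,0],"turn": [0,0,0],"fingers": 0.1},{"delta_pos": [0.11,0,0],"turn": [0,0,0],"fingers": 0.1},{"delta_pos": [0.14,0,-0.01],"turn": [0,0,0],"fingers": 0.1},{"delta_pos": [0.15,0.02,-0.05],"turn": [0,0,-0.02],"fingers": 0.1},{"delta_pos": [0.17,0.07,-0.08],"turn": [0,0,-0.06],"fingers": 0.1},{"delta_pos": [0.203,0.134,-0.08],"turn": [0,0,-0.1],"fingers": 0.1},{"delta_pos": [0.22,0.19,-0.08],"turn": [0,0,-0.14],"fingers": 0.1},{"delta_pos": [0.24,0.25,-0.06],"turn": [0,0,-0.17],"fingers": 0.1},{"delta_pos": [0.2536,0.298,-0.03],"turn": [0,0,-0.1775],"fingers": 0.1},{"delta_pos": [0.2536,0.298,0.01],"turn": [0,0,-0.1775],"fingers": 0.1},{"delta_pos": [0.2536,0.298,0.05],"turn": [0,0,-0.1775],"fingers": 0.1},{"delta_pos": [0.2536,0.298,0.05],"turn": [0,0,-0.1775],"fingers": 0.1}]}}

```text
t: 35.8
position: [0.4604, 0.2845, 0.1975]
ee_rot: [-3.139, -0.004, 3.072]
wrist_force: [0.2, -1.1, -2.6]
opening: 0.212
grip_force: 59.5
```

```bash
python3 st.py; python3 mark.py|sed -n '4,6p'
python3 - <<'E'
from h import *
b=snap('scene')
for n in ('carton','wrench','gauge','screwdriver','tape_measure','mat'): print(n,[(np.round(r['position'],3),round(r['p'],2)) for r in arm.recognise(b,n)[:2]])
m=arm.silhouettes(b,'wrench')
for x in m[:2]:
    ys,xs=np.nonzero(x['mask']); P=onz(b,np.c_[xs,ys],.03)[:,:2]; print(x['p'],len(xs),P.min(0),P.max(0))
M=arm.silhouettes(b,'mat')
if M: ys,xs=np.nonzero(M[0]['mask']); P=onz(b,np.c_[xs,ys],.01)[:,:2]; print('mat',np.percentile(P,[.5,99.5],axis=0), cv2.minAreaRect((P*1000).astype(np.float32)))
E
python3 ing.py
```

```text
[0.4604291  0.28449968 0.19746446] F [ 0.22298353 -1.05045931 -2.56966127] Fu,Fn 0.2952851334722299 -1.0324694216445438 Mnut 0.1627672088202959
241 [1.02 1.02 1.06 1.16 1.36 1.54 1.26 1.05 1.05 1.15 1.22 1.13 1.04] 297.0
242 [1.02 1.02 1.04 1.1  1.35 1.74 1.36 1.06 1.06 1.22 1.27 1.14 1.05] 297.0
243 [1.04 1.01 1.01 1.06 1.27 1.7  1.38 1.06 1.12 1.28 1.28 1.14 1.04] 297.04
carton [(array([0.434, 0.423, 0.062]), 0.68), (array([ 0.725, -0.321,  0.129]), 0.53)]
wrench [(array([0.543, 0.285, 0.032]), 0.73)]
gauge [(array([0.649, 0.032, 0.132]), 0.81), (array([ 0.304, -0.302,  0.009]), 0.66)]
screwdriver [(array([0.402, 0.094, 0.025]), 0.77), (array([ 0.56 , -0.452,  0.19 ]), 0.5)]
tape_measure [(array([0.601, 0.476, 0.06 ]), 0.67), (array([0.652, 0.03 , 0.13 ]), 0.58)]
mat [(array([0.522, 0.361, 0.009]), 0.62)]
0.94 284 [0.3269264  0.24508882] [0.5995276  0.30686414]
mat [[0.31453268 0.20815487]
 [0.6374317  0.53305459]] ((475.010009765625, 372.1224365234375), (328.3349914550781, 325.6502685546875), 85.40148162841797)
in-grip slope deg 1.0476541359462281 offset at 0 mm 0.4986423594956752 0.83
ring end max x 0.10407430039600724
```

{"name": "jog_arm", "arguments": {"commands": [{"delta_pos": [-0.018,0,0],"turn": [0,0,0],"fingers": 0.1},{"delta_pos": [-0.018,0,0.008],"turn": [0,0,0],"fingers": 0.1},{"delta_pos": [-0.018,0,0.016],"turn": [0,0,0],"fingers": 0.1},{"delta_pos": [-0.018,0,0.019],"turn": [0,0,0],"fingers": 0.1},{"delta_pos": [-0.018,0,0.019],"turn": [0,0,0],"fingers": 0.1}]}}

```text
t: 37.05
position: [0.4706, 0.2839, 0.1896]
ee_rot: [-3.141, -0.001, 3.072]
wrist_force: [0.1, -0.4, -3.0]
opening: 0.206
grip_force: 59.5
```

{"name": "jog_arm", "arguments": {"commands": [{"delta_pos": [0,0,0.003],"turn": [0,0,0],"fingers": 0.1},{"delta_pos": [0,0,0.006],"turn": [0,0,0],"fingers": 0.1},{"delta_pos": [0,0,0.006],"turn": [0,0,0],"fingers": 0.1}]}}

```text
t: 37.35
position: [0.471, 0.2842, 0.1876]
ee_rot: [3.141, 0.0, 3.072]
wrist_force: [-1.6, -0.0, 0.5]
opening: 0.204
grip_force: 59.9
```

{"name": "jog_arm", "arguments": {"commands": [{"delta_pos": [0,0,0.001],"turn": [0,0,0],"fingers": 0.3},{"delta_pos": [0,0,0],"turn": [0,0,0],"fingers": 0.4},{"delta_pos": [0,0,0],"turn": [0,0,0],"fingers": 0.45},{"delta_pos": [0,0,0],"turn": [0,0,0],"fingers": 0.45},{"delta_pos": [0,0,-0.06],"turn": [0,0,0],"fingers": 0.45},{"delta_pos": [0,0,-0.14],"turn": [0,0,0],"fingers": 0.45},{"delta_pos": [0,0,-0.22],"turn": [0,0,0],"fingers": 0.45},{"delta_pos": [0.08,0,-0.3],"turn": [0,0,0],"fingers": 0.45},{"delta_pos": [0.16,0,-0.36],"turn": [0,0,0],"fingers": 0.45},{"delta_pos": [0.2,0,-0.36],"turn": [0,0,0],"fingers": 0.45},{"delta_pos": [0.2,0,-0.36],"turn": [0,0,0],"fingers": 0.45}]}}

```text
t: 38.45
position: [0.3688, 0.2913, 0.3689]
ee_rot: [3.14, 0.001, 3.074]
wrist_force: [0.2, -0.7, -0.4]
opening: 0.45
grip_force: 0.0
```

```bash
python3 st.py; python3 mark.py|sed -n '4,11p'
python3 - <<'E'
from h import *
b=snap('scene'); w=snap('wrist'); a=snap('top')
for nm,c in (('scene',b),('wrist',w),('top',a)):
    for n,z in (('wrench',.02),('mat',.01),('carton',.09),('tape_measure',.06),('screwdriver',.02)): print(nm,n,rect(c,n,z),[np.round(r['position'],3) for r in arm.recognise(c,n)[:1]])
E
```

```text
[0.36883073 0.29130265 0.36893208] F [ 0.24759202 -0.72268468 -0.37323596] Fu,Fn 0.2958019008888356 -0.7043267640779476 Mnut 0.12495221909813067
241 [1.01 1.04 1.06 1.15 1.36 1.56 1.26 1.05 1.05 1.15 1.23 1.13 1.04] 297.0
242 [1.01 1.01 1.03 1.1  1.36 1.72 1.35 1.07 1.06 1.21 1.28 1.14 1.04] 297.0
243 [1.04 1.01 1.01 1.07 1.27 1.7  1.39 1.06 1.12 1.28 1.29 1.14 1.04] 297.06
244 [1.12 1.02 1.   1.03 1.19 1.55 1.34 1.1  1.2  1.31 1.28 1.12 1.03] 297.0
245 [1.25 1.16 1.09 1.05 1.2  1.57 1.41 1.23 1.29 1.32 1.23 1.08 1.02] 297.15
246 [1.31 1.29 1.24 1.2  1.4  1.88 1.64 1.35 1.32 1.27 1.13 1.04 1.02] 297.3
247 [1.27 1.3  1.3  1.3  1.5  1.94 1.79 1.4  1.26 1.14 1.05 1.03 1.02] 297.3
248 [1.12 1.18 1.23 1.26 1.38 1.56 1.5  1.29 1.14 1.05 1.02 1.02 1.02] 297.36
scene wrench (0.63, 549, (470.9, 277.5), (62.7, 276.2), 86.8) [array([0.514, 0.286, 0.021])]
scene mat (0.74, 4186, (472.6, 372.4), (329.0, 332.4), 85.3) [array([0.505, 0.353, 0.009])]
scene carton (0.73, 953, (446.5, 398.9), (106.8, 193.9), 81.4) [array([0.429, 0.416, 0.057])]
scene tape_measure (0.85, 345, (595.8, 471.6), (52.2, 121
[... 261 characters left out ...]
.384, 0.337, 0.006])]
wrist carton (0.59, 17217, (413.0, 410.1), (93.1, 125.5), 85.5) [array([0.418, 0.438, 0.063])]
wrist tape_measure (0.46, 103, (556.8, 450.5), (19.1, 6.7), 40.1) [array([0.585, 0.468, 0.03 ])]
wrist screwdriver (0.98, 3509, (411.9, 100.4), (28.8, 167.0), 85.9) [array([0.383, 0.105, 0.022])]
top wrench None [array([0.501, 0.284, 0.024])]
top mat (0.7, 7860, (470.4, 373.8), (326.5, 325.9), 86.5) [array([0.51 , 0.331, 0.012])]
top carton (0.7, 348, (452.2, 404.0), (85.4, 42.9), 81.0) [array([0.456, 0.387, 0.055])]
top tape_measure (0.86, 513, (580.2, 483.4), (56.1, 68.1), 80.3) [array([0.583, 0.477, 0.066])]
top screwdriver (0.72, 497, (426.4, 99.2), (27.8, 192.3), 88.8) []
```

```bash
python3 -c "
from station import arm
print(arm.sign_off())"
```

```text
the job is handed in; nothing more can be done
None
```

The job is handed in after about 39 s of arm time: the carton stands on the pink mat with no sign of spilled plugs, the nut is tight at its stop with the red marks in line, and the wrench lies on the mat. While tightening, the wrench jammed on the nut; backing off loosened the nut once, so I re-tightened it, and the marks stayed in line after I pulled the wrench free.

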